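Fit the divider into the keeping case

ROBOT

A 6-joint arm with a two-finger parallel gripper is mounted at the origin on the work surface. World frame = base frame: x ahead of the robot, y to its left, z up, the work surface at z = 0. Lengths are in m, angles in rad, forces in N, time in s.
With the tool pointing down it reaches from about 0.4 to 0.825 m from the base axis. Payload 7 kg.
Tool frame: the origin (TCP) lies midway between the tips of the shut fingers; the grasp point (between the pads) lies 19 mm behind it; z points along the fingers, x is the direction in which the jaws open and shut, and the axes are right-handed (so a half turn about z gives the same grasp; the last joint's range is limited). The gripper opens to 88 mm and grips with 3 to 60 N. Pads are 19 mm wide; open, the fingers measure 130 mm over their backs; the gripper's body (78 mm by 193 mm) begins 47 mm behind the grasp point.
Start: joints at [1.63, 0.359, 0.012, 0, -1.224, -0.288], TCP at [0.153, 0.657, 0.227] pointing down, gripper open.
Joint ranges: [-3.07, 3.07], [-1.43, 2.12], [-1.02, 1.25], [-3.03, 1.67], [-3.05, -0], [-3.03, 3.03]. Speed limits (rad/s): [2.39, 2.39, 3.01, 3.14, 3.14, 3.14].

INTERFACE

Orientations are given as [roll, pitch, yaw] about the fixed x, y, z axes, in that order (R = Rz(yaw) Ry(pitch) Rx(roll)).
In Python, from station import arm gives the robot as it stands.
- The arm moves only by the tool apply_moves, never from a script. Its argument "moves" is a list of rows, each a list of 4 numbers: the shift along the tool's x, y, z in mm, then the turn about the tool's z in rad. A call has 1 to 5 rows; each row shifts and turns the commanded pose from where the row before left it, along the tool's axes as they then stand; what a row does not reach is not made up. A row lasts 1/10 s, in which the tool goes at most 50 mm and 8.59 degrees, less where a joint would pass 70% of its speed; a pose out of reach is approached as far as the arm can. A call with a gripper value outside its range is refused whole. "jaw" is the finger opening in mm, from 0 to 87.6, set as the call begins (left out, the last holds). The fingers move at their own pace and stop on an object; "squeeze" is the grip in N (left out, the last holds). Time passes only in rows, so rows that do not move let the fingers close. It gives the time, the measured TCP pose, the force and the opening at its end, in the units of the state.
- arm.get_state(): the state, without advancing time (a new reading comes with each control period).
- arm.grab_frame(name): name is "scene" or "top" or "wrist"; returns (picture, depth): 480x640x3 uint8, red, green, blue; 480x640 float32, m along the optical axis (not along the pixel's ray), 0 where there is no reading.
- arm.camera_info(name): a dict with "fov_y" (degrees; the focal length in pixels is half the picture's height over the tangent of half this angle, whatever the lens; pixels are square), "cx", "cy" (the principal point, pixels), "R" (3x3) and "t" (3): a world point X has camera coordinates R X + t. Camera axes: x right, y down, z forward; pixel columns grow to the right and rows downward; lengths in m; the calibration is good to about 2 mm. The wrist camera is an equidistant fisheye: a pixel r from the principal point sees the ray r / f radians off the axis. A picture is of the moment at which its call begins: read the wrist's pose just before it. camera_info takes no time and is no camera call; for the wrist camera it gives the pose at the moment of the call.
- arm.job_done(): hands the job in, once; it reports no verdict.
The state is a dict: "t": time; "q": joint angles; "qd": joint speeds; "joint_efforts": joint torques, N m; "eef_pos": TCP position; "ee_rot": TCP orientation; "force": force on the tool from outside, world axes, zero at the start; "moment": the same for the moment, N m; "width": finger opening in m.
Only numpy, scipy, OpenCV 4.12 (cv2) and the standard library are available. Lean on these libraries where they do the work, as an engineer would, in place of code of your own. Each camera call takes 0.05 s, during which the arm holds its last target.

TASK

At this insect-market stall, draw the wide metal divider panel out of the leaning wooden rack and slide it, wooden grip up, down into the pair of facing slots in the plywood keeping case, lowering it in the gripper until it stands fully home on the bottom, then let go. The slotted guide inside the case can be slid along, so feel or look for where its slots are; do not drop the panel in or ram it. Leave the short panel, the two tins and the clay pot where they are.

Things in the scene. Friction and masses are not known exactly. Their poses are not given: they have to be found in the camera images.
- divider: Wide loose divider panel, about 0.16 kg: aluminium plate 5 mm thick (x), 120 mm wide (y), 85 mm tall (z); on its top edge a centred light-wood grip 14 mm thick (x), 50 mm wide (y), spanning 85 to 125 mm above the lower edge. Origin: middle of the lower edge; z up through the grip. Starts in one of the rack's two slots, leaning with it. Front and back alike.
- short_panel: Short panel, loose: like the divider in all but width, 80 mm instead of 120. Same origin and axes. Stands in the rack's other slot and must stay there. Bystander.
- rack: Fixed dark-wood rack: base 12 mm thick, two slots across it (along y), 8 mm wide, each between two leaning boards 100 mm wide, 8 mm thick. Slots meet the base at x = -40 and +40 mm, lean 0.35 rad from vertical towards -x (to the robot at yaw 0), 52 mm deep along the lean. Board tops 66 mm above the table. Origin: on the table, midway between the slots; z up.
- case: Fixed open plywood keeping case, 200 (x) x 153 (y) mm, walls 60 mm high. In it lies a white plastic U-shaped guide: 4 mm bottom plate (top 10 mm above the table) and two rails 150 mm long (x), flat tops 70 mm above the table, inner faces at y = -52 and +52 mm. The guide takes about 45 N to slide along x. Origin: on the table under the case's middle; z up.
- case_mid (a point): Fixed point of the case: its middle, at rail-top height (70 mm above the table). Near it, half way along each rail, is an upright slot 8 mm wide (x), open to the top and inside, out to y = 62.5 mm and down to the bottom plate; the two face each other and take the divider, width along y. They stand together anywhere from -12 to +12 mm of this point along the case's x; where is not reported.
- tin_near: Loose white tin with steel lid, 71 mm across, 45 mm high; origin at the middle of its underside. Bystander.
- tin_far: Loose white tin with steel lid, 71 mm across, 45 mm high; origin at the middle of its underside. Bystander.
- clay_pot: Loose grey clay pot with terracotta lid, 99 mm across, 62 mm high; origin at the middle of its underside. Bystander.
Mind the look-alikes: they are no part of the job. What is meant by the case is not orange, and is the smaller of those in its own colour. Several things have the shape of the rack; the one meant has the colours described above.

How it is judged:
By the outcome, as a careful person would: the job done as asked, in the order asked, and still so for the second after the job is handed in, with the robot touching nothing.
It also fails if it takes over 58 s, if anything falls off the work surface, if the arm or the gripper's body presses on something with over 40 N, if the wrist force passes 120 N, or if a joint passes its speed limit or range.

## Working session

There is one attempt and no reset: what is moved stays moved. The work goes in short steps, Python scripts to look and compute and a tool call to move; the robot and the scene stay as the last step left them, time stands still between calls to the robot, and variables do not carry over. Pictures are saved under pics/ and viewed, and the job is handed in when it is done.

Besides the shell and the picture viewer there is one more tool, called as name([rows], argument=value, ...), one row to a line, values as JSON. apply_moves: Moves the arm, as the interface text tells. Its arguments: {"type":"object","properties":{"moves":{"type":"array"},"jaw":{"type":"number"},"squeeze":{"type":"number"}},"required":["moves"]}

```bash
mkdir -p pics; ls; cat > h.py <<'E'
import numpy as np, cv2
from station import arm
def grab(name,tag):
    info=arm.camera_info(name)
    p,d=arm.grab_frame(name)
    cv2.imwrite(f'pics/{tag}.png',p[:,:,::-1])
    np.savez(f'{tag}.npz',p=p,d=d,R=np.array(info['R']),t=np.array(info['t']),f=240/np.tan(np.radians(info['fov_y'])/2),cx=info['cx'],cy=info['cy'])
def load(tag): return dict(np.load(f'{tag}.npz'))
def world(m):
    d=m['d'];v,u=np.mgrid[0:480,0:640]
    X=np.stack([(u-m['cx'])/m['f']*d,(v-m['cy'])/m['f']*d,d],-1)
    W=(X-m['t'])@m['R']
    W[d<=0]=np.nan
    return W
E
python3 - <<'E'
from h import *
grab('scene','s0');grab('top','t0')
print(arm.get_state())
for n in('scene','top','wrist'):print(n,arm.camera_info(n))
E
```

```text
pics
{'t': 0.1, 'q': array([ 1.63013236e+00,  3.59264499e-01,  1.11562304e-02, -2.82601206e-04,
       -1.22408301e+00, -2.88098904e-01]), 'qd': array([-1.40536647e-03,  2.55798183e-05,  3.05757414e-03, -2.00526995e-04,
       -8.69678935e-04,  6.48563043e-04]), 'joint_efforts': array([-1.17384821e-03, -5.84163523e+01,  2.93753850e+01,  7.01552600e+00,
        1.01980040e-02, -5.04897287e-05]), 'eef_pos': array([0.15300842, 0.65699111, 0.22575638]), 'ee_rot': array([-3.14145101e+00, -1.41294873e-03, -1.79965552e+00]), 'force': array([-0.60895297, -0.1024645 , -1.36210065]), 'moment': array([0.0330532 , 0.00850182, 0.00317496]), 'width': 0.08772914866550743}
scene {'fov_y': 42.86332338414532, 'cx': 319.6761635038565, 'cy': 245.33989074054804, 'R': array([[-0.85019478,  0.52642483,  0.00676208],
       [ 0.35114481,  0.57658767, -0.73772894],
       [-0.39225776, -0.62483882, -0.67506318]]), 't': array([ 0.39586898, -0.1091036 ,  1.63687582])}
top {'fov_y': 53.346096367326645, 'cx': 319.44850916644964, 'cy': 240.5302043148002, 'R': array([[-0.01975953, -0.99980199,  0.00235416],
       [-0.99630054,  0.01949326, -0.08369738],
       [ 0.08363491, -0.00399927, -0.99648844]]), 't': array([0.00761759, 0.50224854, 1.37892148])}
wrist {'fov_y': 65.70646984690485, 'cx': 320.9618896373091, 'cy': 239.1581800758987, 'R': array([[-0.22630071, -0.97405426,  0.00250917],
       [-0.94385398,  0.21991937,  0.24652614],
       [-0.24068165,  0.05342075, -0.96913289]]), 't': array([ 0.67331343, -0.03099779,  0.38986476])}
```

View pics/s0.png

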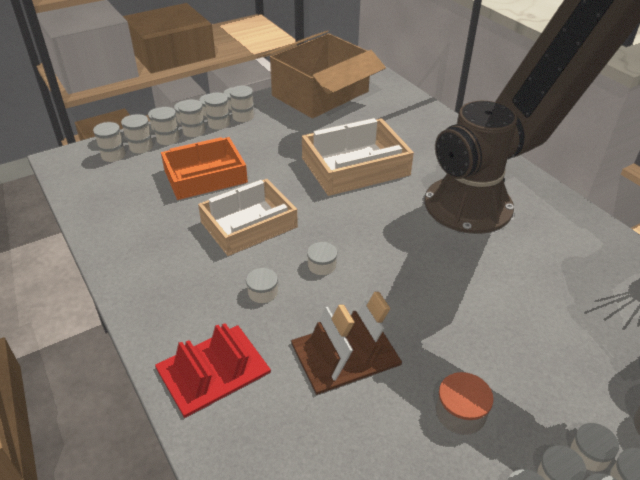

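View pics/t0.png

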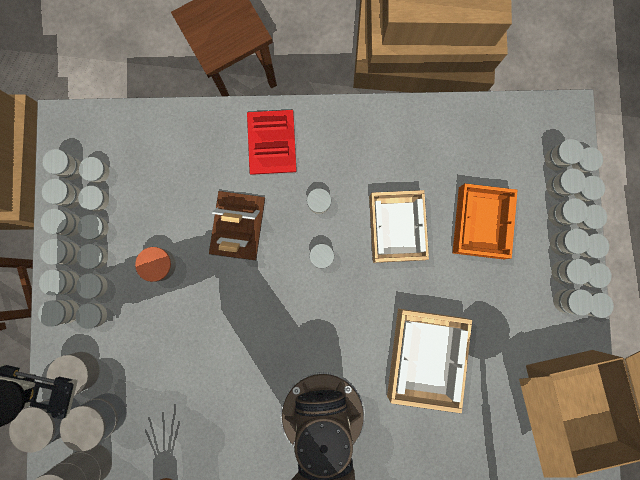

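The dark-brown rack is at (237,225) in the top view. The wide panel is in its far slot (row ~214) and the short one in its near slot (row ~244). The smaller plywood case is at (399,227). Next I'll measure these.

```bash
python3 - <<'E'
from h import *
m=load('t0');W=world(m);p=m['p']
def crop(im,r0,r1,c0,c1,s,n): cv2.imwrite(f'pics/{n}.png',cv2.resize(im[r0:r1,c0:c1,::-1],None,fx=s,fy=s,interpolation=cv2.INTER_CUBIC))
crop(p,180,270,195,285,6,'t_rack'); crop(p,180,270,360,440,6,'t_case')
q=load('s0')['p']; crop(q,290,395,280,410,6,'s_rack'); crop(q,170,255,190,305,6,'s_case')
for (u,v) in [(399,227),(240,214),(230,219),(228,244),(375,195),(425,192),(430,260),(373,260)]:
    print(u,v,W[v,u])
np.set_printoptions(precision=3,suppress=True)
print('rack z map x1000');
print((W[188:262:2,206:270:3,2]*1000).round())
E
```

```text
399 227 [ 0.53908347 -0.2390721   0.00764236]
240 214 [0.57677394 0.22039999 0.07989903]
230 219 [0.55652219 0.23952702 0.12947728]
228 244 [0.48974152 0.24779753 0.11566853]
375 195 [ 0.62710984 -0.16421791  0.0600707 ]
425 192 [ 0.64464175 -0.32278027 -0.00335111]
430 260 [ 0.43962986 -0.32852736  0.0021653 ]
373 260 [ 0.44255834 -0.15860582  0.01173636]
rack z map x1000
[[  2.   3.   3.  -2.  -0.   3.  -3.   3.   1.   5.   3.  -2.  -1.   1.
    0.  -1.   4.  -2.  -4.   4.  -1.   1.]
 [ -3.   2.  -3.   1.   0.  -1.   2.   1.   3.   4.   6.   3.   4.   1.
    6.  -4.   4.   0.   1.  -0.   3.  -3.]
 [  6.   3.   4.  -0.  10.  10.  14.   5.   9.   3.   3.  -3.   3.  -1.
   -2.   1.   3.  -3.   1.   2.  -8.  -3.]
 [  3.   2.  -0.  -2.  11.  14.  13.  17.  19.  12.  12.  13.   7.  12.
    4.   4.   2.   5.   4.   4.  -1.   0.]
 [  1.  -1.  -4.  -8.  10.  12.  16.  13.  14.  13.  10.  nan   9.  16.
   18.  15.  11.  13.  15.  -1.  -4.  -0.]
 [  4.  -2.   0.  -1.  12.  11.  14.  13.  12.  13.  13.  13.  14.   6.
   14.  16.  12.  11.   9.  20.  -2.  -8.]
 [  2.   1.  -1.   3.  15.  12.  1
[... 2831 characters left out ...]
 4.  -2.]
 [  1.  12.  11.  10.  10.  10. 122. 123. 128. 131. 126.   9.   4.  14.
   13.  10.   8.   4.  -1.   5.  -0.  -2.]
 [ -1.  11.  15.  12.  11.  10.  16.  13.  16.  14.  13.  10.  11.  12.
    9.  11.  14.  -6.   1.   1.   0.   3.]
 [ -2.   2.  15.  14.   7.  12.  11.   8.   8.  18.  13.  13.  11.   9.
   11.  15.  12.   0.   2.  -3.   0.   5.]
 [  2.   3.   1.   1.   3.   3.   0.  11.  15.  14.   9.  13.  12.  11.
   12.   9.   9.   5.   1.   4.   1.  -1.]
 [  2.   5.   0.  -4.   3.  -1.  -3.  -1.  -4.   5.   0.   1.  11.  15.
    8.  14.  11.  -0.  -1.  -5.   2.  -1.]
 [  3.   3.   0.   1.   3.  -3.   3.  -2.   4.   2.  -2.   3.   1.   0.
    3.  -6.   3.  -3.  10.   3.   2.   1.]]
```

View pics/t_rack.png

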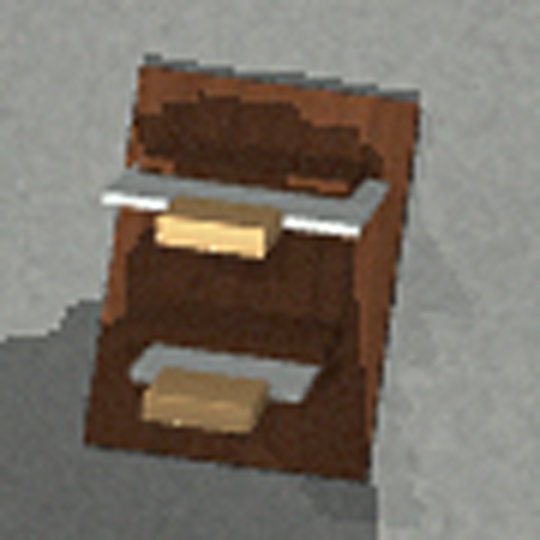

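View pics/t_case.png

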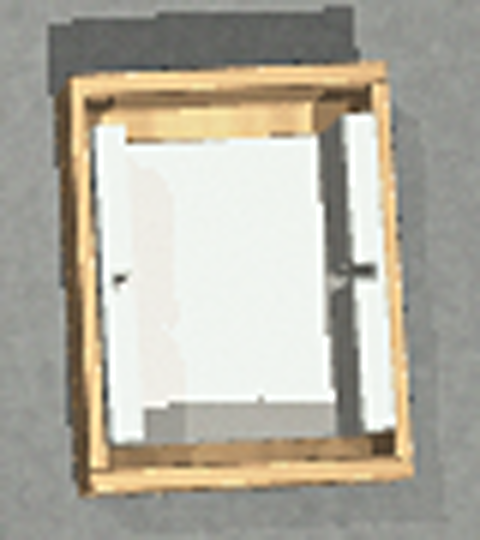

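View pics/s_rack.png

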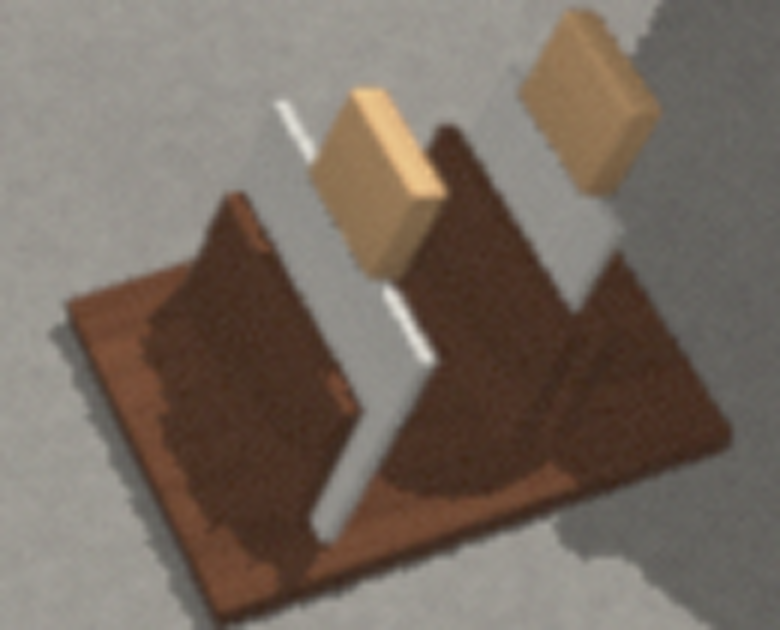

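View pics/s_case.png

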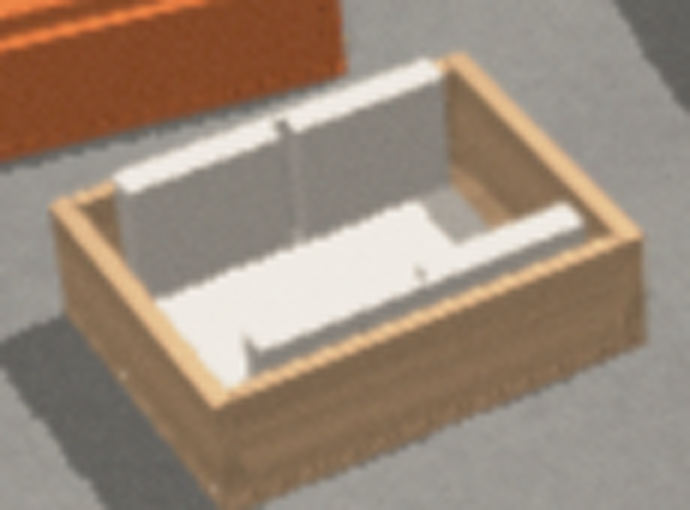

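```bash
python3 - <<'E'
from h import *
np.set_printoptions(precision=4,suppress=True)
m=load('t0');W=world(m);p=m['p'].astype(int)
hsv=cv2.cvtColor(m['p'],cv2.COLOR_RGB2HSV)
def rect(pts):
    (c,s,a)=cv2.minAreaRect((pts*1000).astype(np.float32)); return np.array(c),np.array(s),a
def reg(r0,r1,c0,c1):
    M=np.zeros((480,640),bool);M[r0:r1,c0:c1]=1;return M
# case
M=reg(185,268,365,435)
rim=M&(abs(W[...,2]-.06)<.012)&(hsv[...,1]>70)
print('rim',rim.sum(),rect(W[rim][:,:2]))
wh=M&(W[...,2]>.055)&(hsv[...,1]<40)&(hsv[...,2]>190)
print('rails',wh.sum(),rect(W[wh][:,:2]),W[wh][:,2].mean())
# rack
M=reg(185,268,200,272)
b=M&(W[...,2]>.006)
n,l,st,_=cv2.connectedComponentsWithStats(b.astype(np.uint8))
k=1+st[1:,4].argmax();pts=W[l==k]
low=pts[pts[:,2]<.022]; print('base',rect(low[:,:2]))
g=M&(W[...,2]>.105)
n,l,st,_=cv2.connectedComponentsWithStats(g.astype(np.uint8))
for i in range(1,n):
    if st[i,4]>10: q=W[l==i]; print('grip',st[i],np.median(q,0),rect(q[q[:,2]>.12][:,:2]))
E
```

```text
rim 739 (array([ 538.1554, -231.397 ]), array([200.2625, 153.072 ]), 1.5939580202102661)
rails 545 (array([ 535.6909, -231.8663]), array([149.1334, 135.0652]), 1.4929887056350708) 0.07063914170790445
base (array([554.6891, 240.5545]), array([144.487 , 195.9202]), 80.45277404785156)
grip [221 213  21  10 144] [0.5599 0.2385 0.1262] (array([558.8243, 240.0007]), array([50.2637, 16.0123]), 82.71764373779297)
grip [218 242  21  10 156] [0.4806 0.2454 0.126 ] (array([479.2704, 247.9794]), array([50.1723, 17.2376]), 82.38623809814453)
```

apply_moves([
  [0, 0, -10, 0.14],
  [0, 0, -10, 0.14],
  [0, 0, -10, 0.14],
  [0, 0, 0, 0.14],
  [0, 0, 0, 0.14],
])

```text
t: 0.6
eef_pos: [0.153, 0.6573, 0.2565]
ee_rot: [-3.142, -0.0, -2.505]
force: [-0.0, -0.5, -1.1]
width: 0.0876
```

```bash
cat >> h.py <<'E'
def plan(target,yaw,n,pose=None,y0=None):
    s=arm.get_state()
    p=np.array(s['eef_pos'] if pose is None else pose);y=s['ee_rot'][2] if y0 is None else y0
    target=np.array(target);dy=(yaw-y+np.pi)%(2*np.pi)-np.pi
    rows=[]
    for i in range(n):
        d=(target-p)/n; 
        X=np.array([np.cos(y),np.sin(y),0]);Y=np.array([np.sin(y),-np.cos(y),0]);Z=np.array([0,0,-1])
        rows.append([round(1000*float(d@X),1),round(1000*float(d@Y),1),round(1000*float(d@Z),1),round(-dy/n,3)])
        y+=dy/n
    return rows
E
python3 - <<'E'
from h import *
r=plan([0.545,0.24,0.26],-3.277,14)
for x in r: print(x)
E
```

```text
[-4.8, -40.6, -0.3, np.float64(0.055)]
[-7.0, -40.3, -0.3, np.float64(0.055)]
[-9.3, -39.8, -0.3, np.float64(0.055)]
[-11.4, -39.3, -0.3, np.float64(0.055)]
[-13.6, -38.6, -0.3, np.float64(0.055)]
[-15.7, -37.8, -0.3, np.float64(0.055)]
[-17.7, -36.8, -0.3, np.float64(0.055)]
[-19.7, -35.8, -0.3, np.float64(0.055)]
[-21.7, -34.7, -0.3, np.float64(0.055)]
[-23.6, -33.4, -0.3, np.float64(0.055)]
[-25.4, -32.1, -0.3, np.float64(0.055)]
[-27.1, -30.6, -0.3, np.float64(0.055)]
[-28.7, -29.1, -0.3, np.float64(0.055)]
[-30.3, -27.5, -0.3, np.float64(0.055)]
```

apply_moves([
  [-5, -40, 0, 0.055],
  [-7, -40, 0, 0.055],
  [-9, -40, 0, 0.055],
  [-11, -39, 0, 0.055],
  [-14, -39, 0, 0.055],
])

```text
t: 1.1
eef_pos: [0.2942, 0.5081, 0.2562]
ee_rot: [-3.141, -0.0, -2.776]
force: [0.4, 0.8, -0.2]
width: 0.0878
```

apply_moves([
  [-16, -38, 0, 0.055],
  [-18, -37, 0, 0.055],
  [-20, -36, 0, 0.055],
  [-22, -35, 0, 0.055],
  [-24, -33, 0, 0.055],
])

```text
t: 1.6
eef_pos: [0.437, 0.3598, 0.2564]
ee_rot: [-3.141, -0.0, -3.052]
force: [0.6, 1.0, 0.2]
width: 0.0872
```

apply_moves([
  [-25, -32, 0, 0.055],
  [-27, -31, 0, 0.055],
  [-29, -29, 0, 0.055],
  [-30, -28, 0, 0.055],
  [0, 0, 0, 0],
])

```text
t: 2.1
eef_pos: [0.5506, 0.2388, 0.2557]
ee_rot: [-3.14, -0.001, 3.008]
force: [0.4, 0.5, 0.4]
width: 0.0877
```

```bash
python3 - <<'E'
from h import *
s=arm.get_state();print(s['t'],s['eef_pos'],s['ee_rot'],s['qd'])
grab('wrist','w1')
print(arm.camera_info('wrist'))
E
```

```text
2.1 [0.55060185 0.23881364 0.25572319] [-3.14001162e+00 -7.20723195e-04  3.00779277e+00] [ 0.05881465 -0.01666378 -0.01875128 -0.01666394  0.00544539 -0.01450491]
{'fov_y': 65.70646984690485, 'cx': 320.9618896373091, 'cy': 239.1581800758987, 'R': array([[-0.99138993,  0.13093513,  0.00141261],
       [ 0.12730808,  0.96129098,  0.244361  ],
       [ 0.03063751,  0.24243688, -0.9696833 ]]), 't': array([ 0.51264722, -0.3377277 ,  0.34242701])}
```

View pics/w1.png

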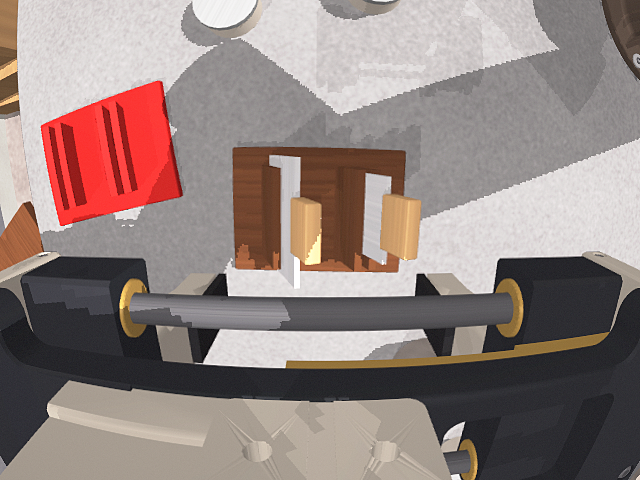

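The wrist view shows the rack at (320,210). The divider grip is at (306,230), the short panel's grip is at (400,228), and the fingers straddle them at (195,300) and (440,300).

```bash
cat >> h.py <<'E'
def fworld(m):
    d=m['d'];v,u=np.mgrid[0:480,0:640]
    du=u-m['cx'];dv=v-m['cy'];r=np.hypot(du,dv)+1e-9;th=r/m['f']
    k=np.tan(th)/r
    X=np.stack([du*k*d,dv*k*d,d],-1);W=(X-m['t'])@m['R'];W[d<=0]=np.nan;return W
def fproj(m,X):
    c=np.array(X)@m['R'].T+m['t'];rr=np.hypot(c[...,0],c[...,1]);th=np.arctan2(rr,c[...,2])
    return np.stack([m['cx']+m['f']*th*c[...,0]/rr,m['cy']+m['f']*th*c[...,1]/rr],-1)
E
python3 - <<'E'
from h import *
np.set_printoptions(precision=4,suppress=True)
m=load('w1');W=fworld(m)
hsv=cv2.cvtColor(m['p'],cv2.COLOR_RGB2HSV)
for u,v in [(306,230),(312,245),(300,220),(400,228),(285,200),(250,260),(250,160),(395,265)]: print(u,v,W[v,u],hsv[v,u])
def rect(pts):
    (c,s,a)=cv2.minAreaRect((pts*1000).astype(np.float32)); return np.array(c),np.array(s),a
z=W[...,2]
M=np.zeros((480,640),bool);M[140:280,225:425]=1
g=M&(z>.105)&(hsv[...,1]>60)
n,l,st,_=cv2.connectedComponentsWithStats(g.astype(np.uint8))
for i in range(1,n):
    if st[i,4]>50:
        q=W[l==i];top=q
        print(st[i],np.median(q,0),rect(q[:,:2]),np.percentile(q[:,2],[2,50,98]))
pl=M&(z>.07)&(hsv[...,1]<40)
n,l,st,_=cv2.connectedComponentsWithStats(pl.astype(np.uint8))
for i in range(1,n):
    if st[i,4]>50:
        q=W[l==i];print('plate',st[i],np.median(q,0),np.percentile(q[:,2],[2,50,98]));
        c=q.mean(0);U,S,Vt=np.linalg.svd(q-c);print(c,Vt[0],'normal',Vt[2])
b=M&(abs(z-.012)<.006)
print('base',rect(W[b][:,:2]))
E
```

```text
306 230 [0.5615 0.2353 0.1293] [ 17 113 236]
312 245 [0.5585 0.2478 0.1301] [ 20 112 251]
300 220 [0.5658 0.2286 0.1195] [ 16 122 205]
400 228 [0.4859 0.2453 0.122 ] [ 15 123 210]
285 200 [0.5815 0.2176 0.0662] [160   8 203]
250 260 [0.6387 0.2873 0.0114] [ 11 162 167]
250 160 [0.6194 0.1754 0.0112] [ 10 149 113]
395 265 [0.4742 0.3153 0.0121] [ 11 154 159]
[ 386  196   35   64 1908] [0.4838 0.2445 0.125 ] (array([482.3974, 246.086 ]), array([50.1259, 23.7341]), 80.45137786865234) [0.1059 0.125  0.1302]
[ 293  199   28   66 1561] [0.5612 0.2357 0.1264] (array([562.5026, 238.9403]), array([50.7121, 23.0678]), 81.34645080566406) [0.1063 0.1264 0.1305]
plate [ 286  156   14  124 1046] [0.5759 0.2117 0.0847] [0.0707 0.0847 0.0927]
[0.5754 0.2283 0.0836] [ 0.1585  0.9872 -0.0158] normal [ 0.8728 -0.1327  0.4697]
plate [ 368  174   23   91 1141] [0.4985 0.24   0.0804] [0.0704 0.0804 0.092 ]
[0.498  0.2417 0.0809] [ 0.1607  0.9869 -0.0118] normal [ 0.8786 -0.1376  0.4573]
base (array([554.2188, 241.3048]), array([140.5524, 191.153 ]), 81.04703521728516)
```

```bash
python3 - <<'E'
from h import *
np.set_printoptions(precision=4,suppress=True)
c,s=np.cos(-.157),np.sin(-.157)
for tag,fw,box in (('w1',fworld,(190,280,285,335)),('t0',world,(208,228,218,246)),('s0',world,(300,345,325,360))):
    m=load(tag);W=fw(m);hsv=cv2.cvtColor(m['p'],cv2.COLOR_RGB2HSV)
    M=np.zeros((480,640),bool);r0,r1,c0,c1=box;M[r0:r1,c0:c1]=1
    q=W[M&(W[...,2]>.1)&(hsv[...,1]>60)]
    # to rack axes about (0.56,0.24)
    d=q[:,:2]-[.56,.24];X=(d@[c,s])*1000;Y=d@[-s,c]*1000;Z=q[:,2]*1000
    # coords along lean: s axis (-sin,cos), n axis (cos,sin)
    a=.35;S=-np.sin(a)*X+np.cos(a)*Z;N=np.cos(a)*X+np.sin(a)*Z
    print(tag,len(q),'Y',np.percentile(Y,[1,99]),'S',np.percentile(S,[50,90,98]),'N',np.percentile(N,[2,20,50,80,98]))
E
```

```text
w1 1682 Y [-25.7972  23.3793] S [119.8453 121.8864 122.4608] N [35.0185 39.4185 46.5721 48.2425 49.2381]
t0 155 Y [-25.3472  24.0024] S [118.8333 124.4753 125.736 ] N [34.4998 39.0612 45.135  48.2528 49.7425]
s0 396 Y [-22.6604  26.2377] S [110.5266 121.6749 123.2575] N [34.7106 40.7521 46.6468 48.257  49.9605]
```

```bash
python3 - <<'E'
from h import *
s=arm.get_state();print(s['eef_pos'],s['ee_rot'])
for x in plan([.5635,.239,.13],2.985,5): print(x)
E
```

```text
[0.54954817 0.24014176 0.25573452] [-3.14050501e+00 -9.83250075e-04  3.00965959e+00]
[-2.8, 0.1, 25.1, np.float64(0.005)]
[-2.8, 0.2, 25.1, np.float64(0.005)]
[-2.8, 0.2, 25.1, np.float64(0.005)]
[-2.8, 0.2, 25.1, np.float64(0.005)]
[-2.8, 0.2, 25.1, np.float64(0.005)]
```

apply_moves([
  [-5, 0, 20, 0.005],
  [-5, 0, 25, 0.005],
  [-4, 1, 25, 0.005],
  [0, 0, 20, 0.01],
  [0, 0, 0, 0],
], jaw=50, squeeze=4)

```text
t: 2.65
eef_pos: [0.5603, 0.2409, 0.1633]
ee_rot: [-3.138, -0.005, 2.989]
force: [0.5, -0.7, 0.8]
width: 0.0537
```

apply_moves([
  [0, 0, 0, 0],
  [0, 0, 0, 0],
])

```text
t: 2.85
eef_pos: [0.563, 0.2422, 0.168]
ee_rot: [3.14, 0.002, 2.99]
force: [-0.8, -0.6, 0.7]
width: 0.0506
```

```bash
python3 - <<'E'
from h import *
s=arm.get_state();print(s['t'],s['eef_pos'],s['ee_rot'],s['width'])
grab('wrist','w2')
for x in plan([.5635,.239,.098],2.985,5): print(x)
E
```

```text
2.85 [0.56297405 0.24215138 0.16803283] [3.14035749e+00 1.54172307e-03 2.98974697e+00] 0.05059763639208526
[-0.2, -0.6, 14.0, np.float64(0.001)]
[-0.2, -0.6, 14.0, np.float64(0.001)]
[-0.2, -0.6, 14.0, np.float64(0.001)]
[-0.2, -0.6, 14.0, np.float64(0.001)]
[-0.2, -0.6, 14.0, np.float64(0.001)]
```

View pics/w2.png

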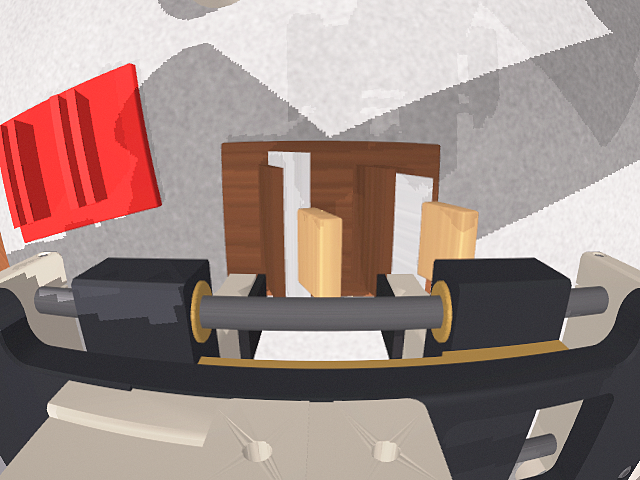

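The grip, at columns 298–342, sits centred between the fingers, whose inner faces are at about 265 and 378. I'll go down.

apply_moves([
  [0, -1, 15, 0],
  [0, -1, 18, 0],
  [0, -1, 18, 0],
  [0, 0, 12, 0],
  [0, 0, 6, 0],
])

```text
t: 3.4
eef_pos: [0.562, 0.2384, 0.0972]
ee_rot: [-3.141, -0.0, 2.989]
force: [-0.3, -0.3, -0.5]
width: 0.05
```

apply_moves([
  [0, 0, 0, 0],
  [0, 0, 0, 0],
])

```text
t: 3.6
eef_pos: [0.5626, 0.2388, 0.0984]
ee_rot: [3.141, 0.001, 2.989]
force: [-0.2, -0.1, 0.5]
width: 0.0505
```

apply_moves([
  [0, 0, 0, 0],
  [0, 0, 0, 0],
  [0, 0, 0, 0],
  [0, 0, 0, 0],
  [0, 0, 0, 0],
], jaw=5, squeeze=4)

```text
t: 4.1
eef_pos: [0.5631, 0.2385, 0.098]
ee_rot: [3.141, 0.002, 2.989]
force: [4.3, -2.1, 0.1]
width: 0.0261
```

```bash
python3 - <<'E'
from h import *
s=arm.get_state();print(s['t'],s['eef_pos'],s['ee_rot'],s['width'],s['force'])
grab('wrist','w3');grab('scene','s3')
E
```

```text
4.1 [0.56307819 0.23852578 0.09803849] [3.14091328e+00 1.66990105e-03 2.98880491e+00] 0.026105424336305083 [ 4.30944754 -2.12476402  0.14623165]
```

View pics/w3.png

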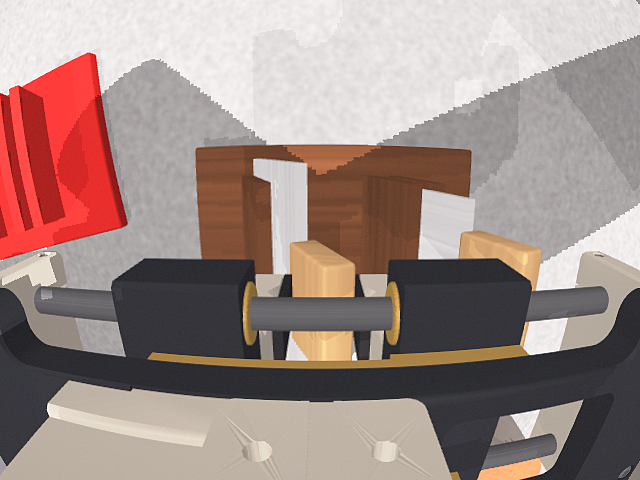

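View pics/s3.png

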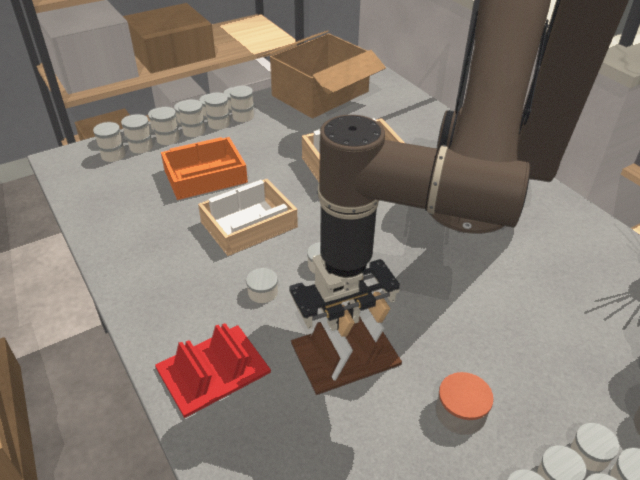

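apply_moves([
  [0, 0, 0, 0],
  [0, 0, 0, 0],
])

```text
t: 4.4
eef_pos: [0.563, 0.2385, 0.098]
ee_rot: [3.141, 0.002, 2.989]
force: [6.1, -1.7, -0.1]
width: 0.0259
```

```bash
python3 - <<'E'
import cv2
a=cv2.imread('pics/w3.png');cv2.imwrite('pics/w3c.png',cv2.resize(a[220:380,220:420],None,fx=4,fy=4,interpolation=cv2.INTER_CUBIC)[:600])
E
```

```text
(no output)
```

View pics/w3c.png

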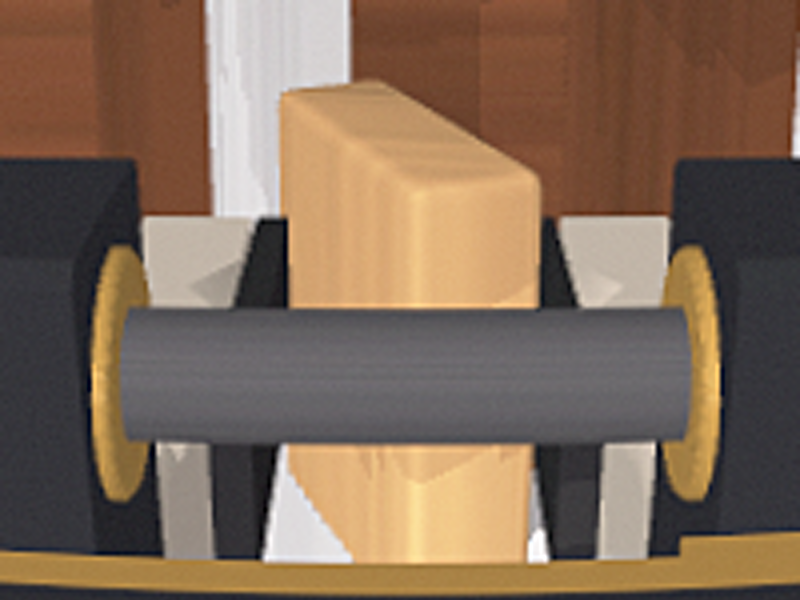

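apply_moves([
  [0, 0, 0, 0],
  [1.7, 0, -4.7, 0],
  [1.7, 0, -4.7, 0],
  [1.7, 0, -4.7, 0],
  [1.7, 0, -4.7, 0],
], squeeze=8)

```text
t: 4.9
eef_pos: [0.5585, 0.24, 0.1174]
ee_rot: [3.139, 0.005, 2.989]
force: [16.2, -3.2, -4.5]
width: 0.0178
```

```bash
python3 - <<'E'
from h import *
s=arm.get_state();print(s['t'],s['eef_pos'],s['ee_rot'],s['width'],s['force'],s['moment'])
grab('wrist','w4')
a=cv2.imread('pics/w4.png');cv2.imwrite('pics/w4c.png',cv2.resize(a[120:320,170:480],None,fx=2.5,fy=2.5,interpolation=cv2.INTER_CUBIC)[:600])
E
```

```text
4.9 [0.55852    0.2399837  0.11742667] [3.13936381 0.00521753 2.98914048] 0.01780323653853473 [16.15128807 -3.23886016 -4.46673021] [-1.09300635 -5.85436051 -0.02645912]
```

View pics/w4c.png

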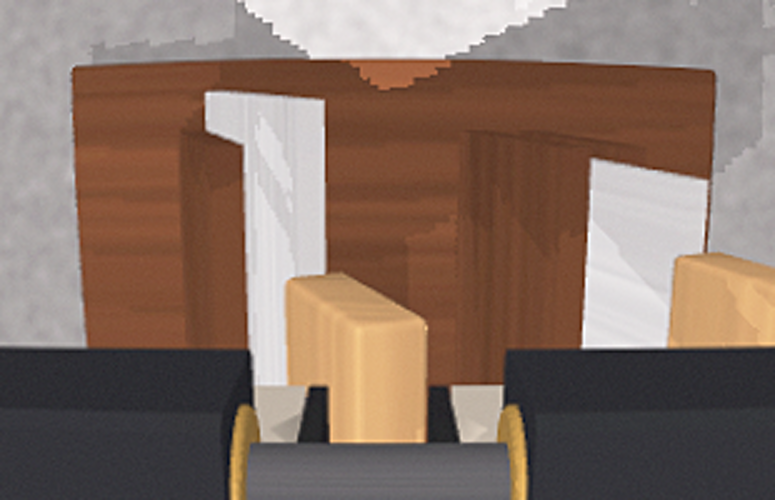

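The tilted cross-grip slid up the block and the panel did not move (overlap is now ~13 mm). I'll release and grip the 50 mm width instead, where the pads meet parallel faces whatever the lean.

apply_moves([
  [0, 0, 0, 0],
  [0, 0, 0, 0],
  [0, 0, 0, 0],
  [-2, 0, -20, 0],
  [0, 0, -30, 0],
], jaw=50)

```text
t: 5.45
eef_pos: [0.5555, 0.2382, 0.1644]
ee_rot: [-3.138, -0.004, 2.988]
force: [0.9, 1.1, -1.0]
width: 0.0483
```

apply_moves([
  [0, 0, 0, -0.142],
  [0, 0, 0, -0.142],
  [0, 0, 0, -0.142],
  [0, 0, 0, -0.142],
  [0, 0, 0, -0.142],
], jaw=72)

```text
t: 5.95
eef_pos: [0.5564, 0.239, 0.1657]
ee_rot: [3.141, -0.002, -2.579]
force: [0.3, -1.1, 0.1]
width: 0.072
```

apply_moves([
  [0, 0, 0, -0.142],
  [0, 0, 0, -0.142],
  [0, 0, 0, -0.142],
  [0, 0, 0, -0.142],
  [0, 0, 0, -0.142],
])

```text
t: 6.45
eef_pos: [0.5564, 0.239, 0.1657]
ee_rot: [3.14, -0.001, -1.869]
force: [0.7, 0.4, 0.0]
width: 0.072
```

apply_moves([
  [0, 0, 0, -0.146],
  [0, 0, 0, 0],
  [0, 0, 0, 0],
])

```text
t: 6.75
eef_pos: [0.5568, 0.2391, 0.166]
ee_rot: [3.141, -0.001, -1.733]
force: [0.3, -1.3, -0.4]
width: 0.072
```

```bash
python3 - <<'E'
from h import *
np.set_printoptions(precision=4,suppress=True)
s=arm.get_state();print(s['t'],s['q'],s['eef_pos'],s['ee_rot'],s['width'],s['force'],s['moment'])
grab('wrist','w5');grab('top','t5')
E
```

```text
6.75 [ 0.7274  0.2921 -0.2291 -0.0004 -1.0506  0.6816] [0.5568 0.2391 0.166 ] [ 3.1407 -0.0005 -1.7329] 0.07200031966926555 [ 0.2868 -1.3132 -0.3928] [-0.0231 -0.0282  0.0305]
```

View pics/w5.png

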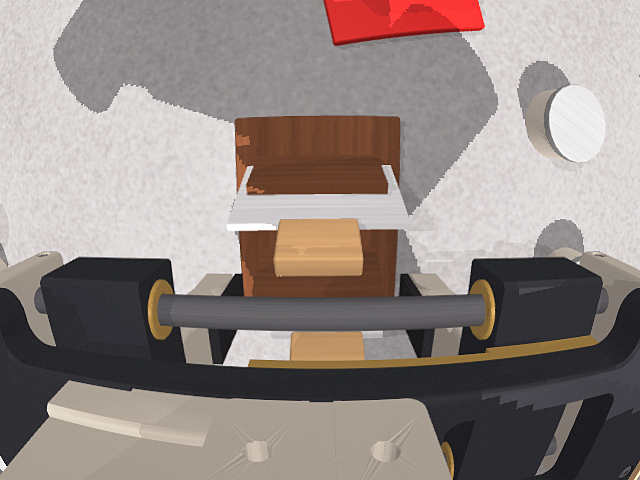

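```bash
python3 - <<'E'
from h import *
np.set_printoptions(precision=4,suppress=True)
c,s=np.cos(-.157),np.sin(-.157)
m=load('w5');W=fworld(m);hsv=cv2.cvtColor(m['p'],cv2.COLOR_RGB2HSV)
M=np.zeros((480,640),bool);M[210:285,262:375]=1
q=W[M&(W[...,2]>.1)&(hsv[...,1]>60)]
d=q[:,:2]-[.56,.24];X=(d@[c,s])*1000;Y=d@[-s,c]*1000;Z=q[:,2]*1000
a=.35;S=-np.sin(a)*X+np.cos(a)*Z;N=np.cos(a)*X+np.sin(a)*Z
print(len(q),'Y',np.percentile(Y,[1,99]),'S',np.percentile(S,[50,90,98]),'N',np.percentile(N,[2,20,50,80,98]))
side=(S<np.percentile(S,98)-6)
c0=q[side].mean(0);V=np.linalg.svd(q[side]-c0)[2];print('face normal',V[2],'lean',np.arcsin(abs(V[2][2])))
M=np.zeros((480,640),bool);M[160:235,225:412]=1
q=W[M&(W[...,2]>.055)&(hsv[...,1]<40)]
d=q[:,:2]-[.56,.24];Y=d@[-s,c]*1000;X=(d@[c,s])*1000;Z=q[:,2]*1000;S=-np.sin(a)*X+np.cos(a)*Z;print('plate Y',np.percentile(Y,[1,99]),len(q),'S',np.percentile(S,[90,98]))
for z in [.098,.13]:
  for x in plan([.563,.239,z],-1.728,5): print(x)
E
```

```text
4485 Y [-24.8207  23.5737] S [114.3718 121.553  122.1224] N [34.7493 42.0055 47.3972 48.3384 49.3009]
face normal [-0.9078  0.1413 -0.395 ] lean 0.4060307516949113
plate Y [-59.3754  58.458 ] 5394 S [80.9916 81.964 ]
[-0.2, -1.2, 13.6, np.float64(-0.001)]
[-0.2, -1.2, 13.6, np.float64(-0.001)]
[-0.2, -1.2, 13.6, np.float64(-0.001)]
[-0.2, -1.2, 13.6, np.float64(-0.001)]
[-0.2, -1.2, 13.6, np.float64(-0.001)]
[-0.2, -1.2, 7.2, np.float64(-0.001)]
[-0.2, -1.2, 7.2, np.float64(-0.001)]
[-0.2, -1.2, 7.2, np.float64(-0.001)]
[-0.2, -1.2, 7.2, np.float64(-0.001)]
[-0.2, -1.2, 7.2, np.float64(-0.001)]
```

apply_moves([
  [0, -1, 10, 0],
  [0, -1, 15, 0],
  [0, -1, 15, 0],
  [0, -1, 15, 0],
  [0, -2, 8, 0],
])

```text
t: 7.35
eef_pos: [0.5624, 0.2376, 0.1013]
ee_rot: [3.14, -0.002, -1.73]
force: [-0.6, 0.3, 0.7]
width: 0.0719
```

apply_moves([
  [0, 0, 5, 0],
  [0, 0, 0, 0],
  [0, 0, 0, 0],
])

```text
t: 7.65
eef_pos: [0.5635, 0.2384, 0.0987]
ee_rot: [-3.141, 0.0, -1.729]
force: [0.1, -0.0, 0.9]
width: 0.072
```

apply_moves([
  [0, 0, 0, 0],
  [0, 0, 0, 0],
  [0, 0, 0, 0],
  [0, 0, 0, 0],
  [0, 0, 0, 0],
], jaw=40, squeeze=15)

```text
t: 8.15
eef_pos: [0.5635, 0.2385, 0.0988]
ee_rot: [-3.141, 0.001, -1.728]
force: [0.1, 1.3, 3.0]
width: 0.05
```

```bash
python3 - <<'E'
from h import *
np.set_printoptions(precision=4,suppress=True)
s=arm.get_state();print(s['t'],s['eef_pos'],s['ee_rot'],s['width'],s['force'],s['moment'])
grab('wrist','w6')
E
```

```text
8.15 [0.5635 0.2385 0.0988] [-3.141   0.0006 -1.7285] 0.04997099197823553 [0.0546 1.2798 3.0452] [ 0.3069  0.2503 -0.0476]
```

View pics/w6.png

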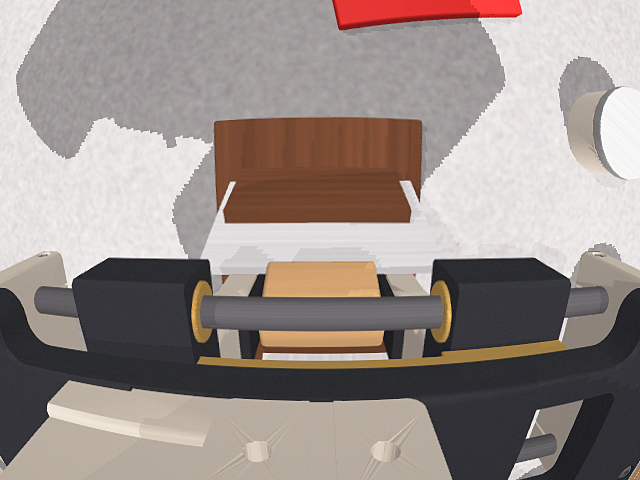

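Width reads 50.0 mm, so the end faces of the grip are firmly held. Now I'll pull along the lean (tool +y and up).

apply_moves([
  [0, 0, 0, 0],
  [0, 1.7, -4.7, 0],
  [0, 2.4, -6.6, 0],
  [0, 2.4, -6.6, 0],
  [0, 2.4, -6.6, 0],
], squeeze=20)

```text
t: 8.7
eef_pos: [0.5538, 0.2393, 0.1232]
ee_rot: [3.141, -0.001, -1.729]
force: [0.0, 0.6, -1.7]
width: 0.0496
```

apply_moves([
  [0, 2.4, -6.6, 0],
  [0, 2.4, -6.6, 0],
  [0, 2.4, -6.6, 0],
  [0, 2.4, -6.6, 0],
  [0, 2.4, -6.6, 0],
])

```text
t: 9.2
eef_pos: [0.5424, 0.2415, 0.1564]
ee_rot: [3.142, 0.0, -1.729]
force: [0.5, 0.7, -2.6]
width: 0.0497
```

```bash
python3 - <<'E'
from h import *
np.set_printoptions(precision=4,suppress=True)
s=arm.get_state();print(s['t'],s['eef_pos'],s['ee_rot'],s['width'],s['force'],s['moment'])
grab('wrist','w7')
E
```

```text
9.2 [0.5424 0.2415 0.1564] [ 3.1416  0.     -1.7286] 0.04966878089831014 [ 0.4984  0.7131 -2.6332] [-0.0162  0.049   0.0244]
```

View pics/w7.png

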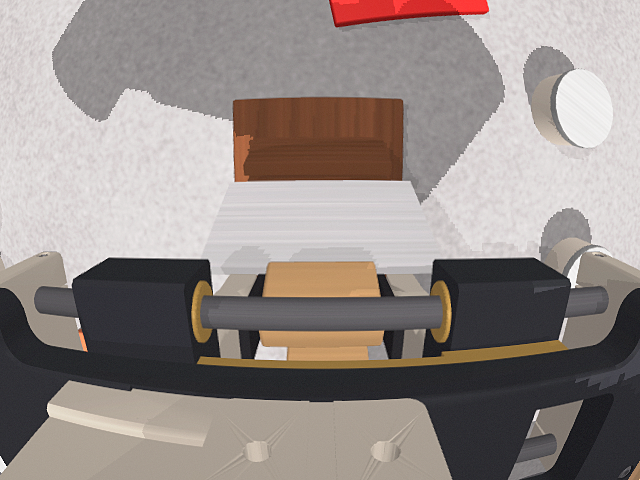

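The panel is out and hanging at the lean, held firmly. I'll lift it clear and look once more to check its angle and where it sits in the hand.

apply_moves([
  [0, 4, -12, 0],
  [0, 4, -16, 0],
  [0, 2, -20, 0],
  [0, 0, -20, 0],
  [0, 0, -8, 0],
], squeeze=25)

```text
t: 9.75
eef_pos: [0.5334, 0.2435, 0.2345]
ee_rot: [-3.139, 0.002, -1.728]
force: [0.4, -0.2, -1.1]
width: 0.05
```

```bash
cat > plate.py <<'E'
from h import *
def plate(tag):
    """plate plane in tool frame from wrist picture: tool axes from stored R? use state saved"""
    m=load(tag);W=fworld(m);hsv=cv2.cvtColor(m['p'],cv2.COLOR_RGB2HSV)
    return m,W,hsv
E
python3 - <<'E'
from h import *
np.set_printoptions(precision=4,suppress=True)
s=arm.get_state();print(s['t'],s['eef_pos'],s['ee_rot'],s['width'],s['force'])
grab('wrist','w8')
m=load('w8');W=fworld(m)
s=arm.get_state();print(s['eef_pos'])
yw=s['ee_rot'][2];p=s['eef_pos']
tx=np.array([np.cos(yw),np.sin(yw),0]);ty=np.array([np.sin(yw),-np.cos(yw),0])
T=np.stack([(W-p)@tx,(W-p)@ty,-(W[...,2]-p[2])],-1)*1000
for u,v in [(320,250),(320,230),(320,210),(260,230),(380,230),(250,200),(390,200),(320,275)]: print(u,v,T[v,u])
q=T[195:255:2,245:395:2].reshape(-1,3);q=q[(abs(q[:,1])<70)&(q[:,2]>0)&(q[:,2]<95)]
c=np.median(q,0);V=np.linalg.svd(q-q.mean(0))[2];print(len(q),c,V[2])
for x in plan([.375,-.235,.235],-1.544,15): print(x)
E
```

```text
9.75 [0.5334 0.2435 0.2345] [-3.1392  0.0022 -1.7282] 0.04997811574707892 [ 0.4192 -0.1837 -1.1315]
[0.5336 0.2437 0.2348]
320 250 [  0.2955 -15.2681  18.1052]
320 230 [  0.2341 -21.6123  34.6757]
320 210 [  0.1723 -29.5939  51.0913]
260 230 [-31.8686 -21.7202  34.2744]
380 230 [ 32.185  -21.9319  33.5701]
250 200 [-42.3817 -33.8939  63.1727]
390 200 [ 42.3612 -34.1022  62.0448]
320 275 [  0.3772 -10.1866  -4.2118]
2236 [ -0.338  -23.9231  38.6305] [-0.0031 -0.9187 -0.395 ]
[33.2, 5.4, -0.0, np.float64(-0.012)]
[33.1, 5.8, -0.0, np.float64(-0.012)]
[33.0, 6.3, -0.0, np.float64(-0.012)]
[33.0, 6.7, -0.0, np.float64(-0.012)]
[32.9, 7.1, -0.0, np.float64(-0.012)]
[32.8, 7.5, -0.0, np.float64(-0.012)]
[32.7, 7.9, -0.0, np.float64(-0.012)]
[32.6, 8.3, -0.0, np.float64(-0.012)]
[32.5, 8.7, -0.0, np.float64(-0.012)]
[32.4, 9.1, -0.0, np.float64(-0.012)]
[32.3, 9.5, -0.0, np.float64(-0.012)]
[32.1, 9.9, -0.0, np.float64(-0.012)]
[32.0, 10.2, -0.0, np.float64(-0.012)]
[31.9, 10.6, -0.0, np.float64(-0.012)]
[31.8, 11.0, -0.0, np.float64(-0.012)]
```

View pics/w8.png

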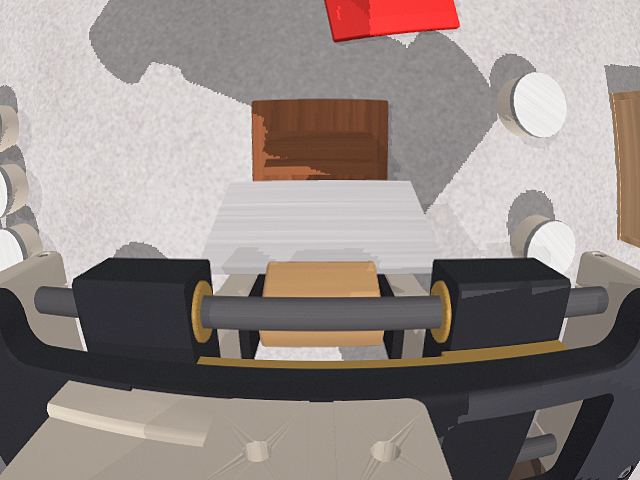

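The panel hangs symmetrically in the hand with its lower edge at row ~182, tilted 0.406 rad. I'll carry it to the robot side of the case to stand it upright gently against the case's fixed outer wall.

apply_moves([
  [15, 3, 0, -0.012],
  [25, 5, 0, -0.012],
  [33, 6, 0, -0.012],
  [33, 7, 0, -0.012],
  [33, 7, 0, -0.012],
])

```text
t: 10.3
eef_pos: [0.4854, 0.107, 0.2306]
ee_rot: [3.14, -0.001, -1.668]
force: [0.6, -0.6, -1.5]
width: 0.05
```

apply_moves([
  [33, 8, 0, -0.012],
  [33, 8, 0, -0.012],
  [33, 8, 0, -0.012],
  [33, 9, 0, -0.012],
  [33, 9, 0, -0.012],
])

```text
t: 10.8
eef_pos: [0.431, -0.0543, 0.2309]
ee_rot: [3.14, -0.0, -1.608]
force: [0.9, -0.1, -2.1]
width: 0.0498
```

apply_moves([
  [33, 10, 0, -0.012],
  [33, 10, 0, -0.012],
  [33, 10, 0, -0.012],
  [32, 10, 0, -0.012],
  [32, 11, 0, -0.016],
])

```text
t: 11.3
eef_pos: [0.3778, -0.2161, 0.231]
ee_rot: [3.14, 0.0, -1.544]
force: [0.9, -0.3, -2.0]
width: 0.0499
```

apply_moves([
  [20, 8, 0, 0],
  [5, 8, 0, 0],
  [0, 0, 0, 0],
  [0, 0, 0, 0],
])

```text
t: 11.7
eef_pos: [0.3638, -0.2399, 0.2315]
ee_rot: [3.141, 0.0, -1.545]
force: [0.6, 0.2, -2.5]
width: 0.0498
```

```bash
python3 - <<'E'
from h import *
np.set_printoptions(precision=4,suppress=True)
s=arm.get_state();print(s['t'],s['q'],s['eef_pos'],s['ee_rot'],s['width'],s['force'])
grab('wrist','w9');grab('scene','s9')
E
```

```text
11.7 [-0.1276 -0.0521 -0.4743 -0.0003 -1.1489  1.7243] [ 0.3638 -0.2399  0.2315] [ 3.1413  0.0004 -1.545 ] 0.04976863966301335 [ 0.5678  0.2153 -2.4548]
```

View pics/w9.png

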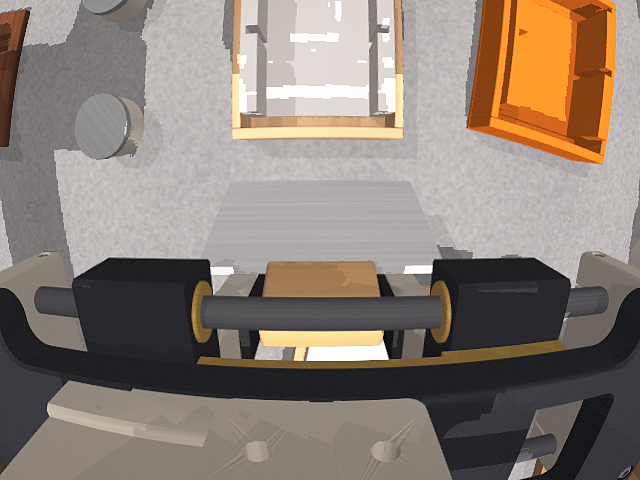

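View pics/s9.png

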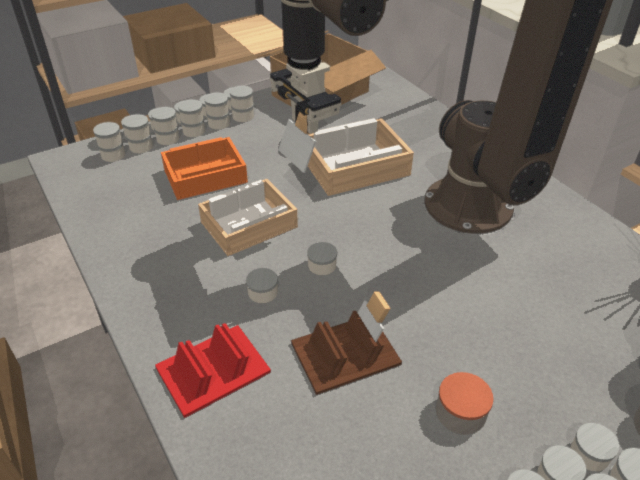

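```bash
python3 - <<'E'
from h import *
np.set_printoptions(precision=4,suppress=True)
m=load('t0');W=world(m)
q=W[305:415,385:475].reshape(-1,3);q=q[q[:,2]>.03];print('big',np.percentile(q,[0.5,99.5],axis=0))
m=load('w9');W=fworld(m);hsv=cv2.cvtColor(m['p'],cv2.COLOR_RGB2HSV)
# near wall of small case
q=W[110:142,225:410].reshape(-1,3);q=q[(q[:,2]>.053)&(q[:,2]<.068)]
print('near rim',len(q),np.percentile(q,[1,50,99],axis=0));
l=np.polyfit(q[:,1],q[:,0],1);print(l)
s=arm.get_state();p=s['eef_pos'];yw=s['ee_rot'][2]
tx=np.array([np.cos(yw),np.sin(yw),0]);ty=np.array([np.sin(yw),-np.cos(yw),0])
T=np.stack([(W-p)@tx,(W-p)@ty,-(W[...,2]-p[2])],-1)*1000
for v in range(176,190,2): print(v,T[v,320],W[v,320])
for x in plan([.378,-.2365,.125],-1.544,8): print(x)
E
```

```text
big [[ 0.0239 -0.4142  0.031 ]
 [ 0.2965 -0.1898  0.0959]]
near rim 2289 [[ 0.4365 -0.3101  0.0558]
 [ 0.4435 -0.2359  0.0598]
 [ 0.4634 -0.1592  0.0665]]
[-0.0251  0.4391]
176 [  0.0118 -33.7817 232.0851] [ 0.3983 -0.2388 -0.0003]
178 [  0.0101 -31.694  231.797 ] [ 0.3962 -0.2388 -0.    ]
180 [  0.3109 -42.9832  84.4159] [ 0.4075 -0.2388  0.1473]
182 [  0.3149 -41.9235  81.77  ] [ 0.4064 -0.2388  0.15  ]
184 [  0.3181 -40.8487  79.5405] [ 0.4053 -0.2389  0.1522]
186 [  0.3195 -39.7078  78.1418] [ 0.4042 -0.2389  0.1536]
188 [  0.323  -38.6876  75.7932] [ 0.4032 -0.2389  0.156 ]
[-0.4, -1.7, 13.3, np.float64(0.0)]
[-0.4, -1.7, 13.3, np.float64(0.0)]
[-0.4, -1.7, 13.3, np.float64(0.0)]
[-0.4, -1.7, 13.3, np.float64(0.0)]
[-0.4, -1.7, 13.3, np.float64(0.0)]
[-0.4, -1.7, 13.3, np.float64(0.0)]
[-0.4, -1.7, 13.3, np.float64(0.0)]
[-0.4, -1.7, 13.3, np.float64(0.0)]
```

apply_moves([
  [0, 0, 15, 0],
  [0, 0, 22, 0],
  [0, 0, 24, 0],
  [0, 0, 24, 0],
  [0, 0, 15, 0],
], squeeze=12)

```text
t: 12.3
eef_pos: [0.364, -0.2393, 0.1303]
ee_rot: [3.14, 0.001, -1.543]
force: [-0.1, -0.0, -2.1]
width: 0.0502
```

apply_moves([
  [0, 0, 6, 0],
  [0, -8, 0, 0],
  [0, -8, 0, 0],
  [0, -5, 0, 0],
  [0, -4, 0, 0],
])

```text
t: 12.8
eef_pos: [0.3906, -0.2397, 0.1265]
ee_rot: [-3.14, -0.0, -1.544]
force: [-0.3, -0.2, -1.7]
width: 0.0499
```

apply_moves([
  [0, -4, 0, 0],
  [0, -4, 0, 0],
  [0, -4, 0, 0],
  [0, -4, 0, 0],
  [0, -4, 0, 0],
])

```text
t: 13.3
eef_pos: [0.4093, -0.2392, 0.1258]
ee_rot: [3.141, 0.0, -1.545]
force: [-0.9, 0.1, -0.7]
width: 0.0498
```

```bash
python3 - <<'E'
from h import *
np.set_printoptions(precision=4,suppress=True)
s=arm.get_state();print(s['t'],s['eef_pos'],s['ee_rot'],s['width'],s['force'],s['moment'])
grab('wrist','w10')
E
```

```text
13.3 [ 0.4093 -0.2392  0.1258] [ 3.1411  0.     -1.5447] 0.04980794492575763 [-0.9024  0.1009 -0.6589] [-0.0839  0.7807  0.0555]
```

View pics/w10.png

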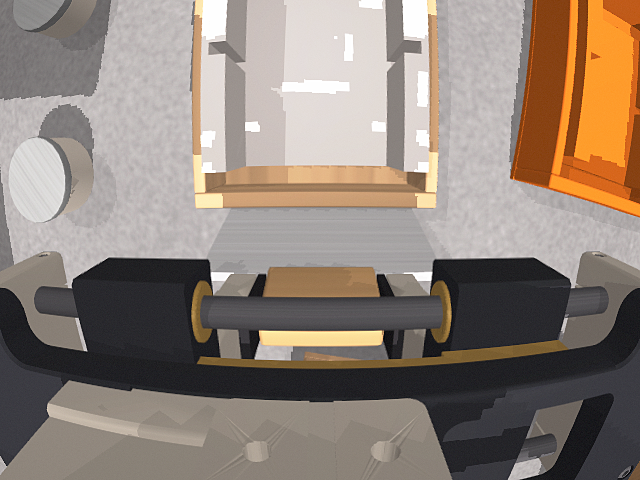

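The panel touches the case's near wall (row ~205) and is turning upright with about 1 N. I'll continue.

apply_moves([
  [0, -4, 0, 0],
  [0, -4, 0, 0],
  [0, -4, 0, 0],
  [0, -4, 0, 0],
  [0, -4, 0, 0],
])

```text
t: 13.85
eef_pos: [0.4297, -0.2386, 0.1258]
ee_rot: [3.142, -0.0, -1.545]
force: [-1.8, -0.4, 0.3]
width: 0.0496
```

apply_moves([
  [0, -2, 0, 0],
  [0, -1, 0, 0],
  [0, -1, 0, 0],
  [0, 0, 0, 0],
])

```text
t: 14.25
eef_pos: [0.4334, -0.2385, 0.1258]
ee_rot: [-3.142, 0.0, -1.545]
force: [-2.0, -0.4, -1.7]
width: 0.0498
```

```bash
cat > tilt.py <<'E'
from h import *
def tool(W,s):
    p=s['eef_pos'];yw=s['ee_rot'][2]
    tx=np.array([np.cos(yw),np.sin(yw),0]);ty=np.array([np.sin(yw),-np.cos(yw),0])
    return np.stack([(W-p)@tx,(W-p)@ty,-(W[...,2]-p[2])],-1)*1000
E
python3 - <<'E'
from tilt import *
np.set_printoptions(precision=4,suppress=True)
s=arm.get_state();print(s['t'],s['eef_pos'],s['ee_rot'],s['width'],s['force'],s['moment'])
grab('wrist','w11')
m=load('w11');T=tool(fworld(m),s)
for v in range(200,300,5): print(v,T[v,300],T[v,235],T[v,405])
E
```

```text
14.25 [ 0.4334 -0.2385  0.1258] [-3.1415  0.     -1.5446] 0.049815646126375714 [-2.0165 -0.4408 -1.7039] [-0.0831  0.5691  0.0543]
200 [-15.1972 -25.1397 120.7591] [-55.3804 -31.7651  77.9199] [ 50.199  -34.9815  55.6861]
205 [-15.1264 -21.6042 118.8331] [-55.1863 -28.6822  76.512 ] [ 50.3567 -31.9693  55.8166]
210 [-15.2174 -17.6133 119.759 ] [-65.7578 -17.8668 120.3841] [ 50.696  -28.8126  56.6934]
215 [-15.1008 -14.2735 116.9602] [-65.0851 -14.5982 116.7946] [ 64.9458 -14.6485 116.7646]
220 [-14.016  -14.4306  97.0134] [-60.0931 -15.0237  95.1129] [ 60.2787 -14.8605  96.1454]
225 [-13.0012 -14.8456  78.3795] [-57.075  -14.2655  81.7584] [ 57.1369 -14.2408  82.0697]
230 [-12.3833 -14.153   66.801 ] [-53.6733 -14.2229  66.8567] [ 53.4544 -14.5122  65.7668]
235 [-12.3139 -11.4246  64.8746] [-53.5898 -11.235   65.7728] [ 53.7116 -11.1965  66.1038]
240 [-12.4289  -7.9062  66.1524] [-53.7333  -8.0223  65.601 ] [53.8531 -7.9831 65.9215]
245 [-12.6824  -3.6857  69.7979] [-54.9124  -3.6409  69.6602] [54.7665 -3.8848 68.9296]
250 [-12.2727  -2.6441  61.8803] [-52.6355  -3.1974  59.4825] [52.5757 -3.3889 58.9701]
255 [-11.7436  -2.4222  51.9225] [-51.0756  -2.1339  52.2766] [50.7676 -2.6723 50.6385]
260 [-11.1933  -2.5693  41.6428] [-48.9446  -1.9883  42.7702] [48.8121 -2.3607 41.732 ]
265 [-10.8163  -1.9976  34.3846] [-46.9321  -1.9286  33.7893] [47.1363 -1.8968 34.0157]
270 [-10.3802  -1.9562  26.1447] [-45.2169  -1.6842  26.0516] [45.4022 -1.712  26.0948]
275 [-10.0755  -1.3182  20.177 ] [-37.1024 -10.9552  -7.3586] [ 37.5772 -10.7168  -6.6007]
280 [-9.2255 -4.296   5.0013] [-35.8067 -10.8269 -13.226 ] [ 35.938  -11.1334 -13.9427]
285 [-8.7617 -5.126  -3.5575] [-34.6756 -10.5893 -18.4087] [ 34.9759 -10.6638 -18.5079]
290 [-8.5028 -4.7773 -8.6279] [-33.4864 -10.5761 -23.7968] [ 33.8485 -10.5786 -23.7171]
295 [ -8.2562  -4.4657 -13.4705] [-32.2567 -10.7666 -29.3153] [ 32.6958 -10.6674 -29.0004]
```

View pics/w11.png

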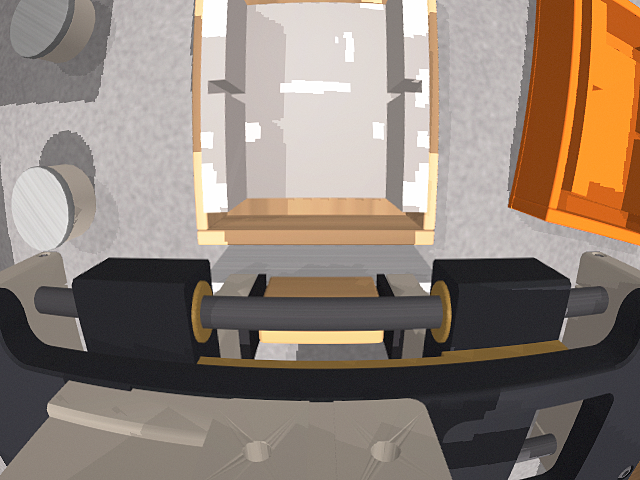

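apply_moves([
  [0, -1, 0, 0],
  [0, -1, 0, 0],
  [0, 0, 0, 0],
  [0, 1, -5, 0],
  [0, 4, -20, 0],
])

```text
t: 14.8
eef_pos: [0.4297, -0.2383, 0.1498]
ee_rot: [3.139, 0.001, -1.545]
force: [-0.4, 0.7, -1.9]
width: 0.0501
```

apply_moves([
  [0, 0, -25, 0],
  [0, 0, -20, 0],
  [0, 0, -5, 0],
  [0, 0, 0, 0],
  [0, 0, 0, 0],
], squeeze=20)

```text
t: 15.3
eef_pos: [0.4298, -0.2383, 0.2]
ee_rot: [3.141, 0.001, -1.545]
force: [0.3, -0.3, -2.1]
width: 0.0495
```

```bash
python3 - <<'E'
from tilt import *
np.set_printoptions(precision=4,suppress=True)
s=arm.get_state();print(s['t'],s['eef_pos'],s['ee_rot'],s['width'],s['force'],s['moment'])
grab('wrist','w12')
m=load('w12');T=tool(fworld(m),s)
q=T[225:285,215:425].reshape(-1,3);q=q[(abs(q[:,1])<12)&(q[:,2]>15)&(q[:,2]<90)&(abs(q[:,0])<58)]
A=np.c_[q[:,0],q[:,2],np.ones(len(q))];r=np.linalg.lstsq(A,q[:,1],rcond=None)[0];res=q[:,1]-A@r;k=abs(res)<1.5
r=np.linalg.lstsq(A[k],q[k,1],rcond=None)[0];print(len(q),k.sum(),'ty=a*tx+b*tz+c',r,'z range',np.percentile(q[:,2],[1,99]), 'x',np.percentile(q[:,0],[1,99]))
for v in range(200,290,6): print(v,T[v,320],T[v,230],T[v,410])
E
```

```text
15.3 [ 0.4298 -0.2383  0.2   ] [ 3.1408  0.0006 -1.5448] 0.049532943454920965 [ 0.3448 -0.3171 -2.1498] [-0.073   0.0017  0.0147]
7132 7132 ty=a*tx+b*tz+c [-0.0007 -0.0256 -0.2219] z range [18.1437 88.3068] x [-56.3593  56.5086]
200 [ -0.219  -17.573  171.9907] [-74.4398 -22.8372 140.1338] [ 89.0535 -14.1557 200.9025]
206 [ -0.1474 -17.3536 139.7785] [-74.8651 -17.6867 140.9185] [ 89.2491  -8.1629 200.5821]
212 [ -0.1486 -12.2742 140.5147] [-74.8121 -12.8301 139.7487] [ 89.66    -2.0068 201.0614]
218 [ -0.2782   4.29   199.6253] [-90.5486   4.1209 200.7303] [ 89.9812   4.1169 201.1064]
224 [ -0.2779  10.2862 199.5401] [-90.3359   9.8245 198.6083] [ 89.9137   9.9373 199.5248]
230 [ -0.2796  16.5239 200.3389] [-91.215   16.4635 200.699 ] [ 90.367   16.2072 199.9566]
236 [ -0.277   22.3369 199.1229] [-91.4232  22.5552 200.0857] [ 90.7883  22.4887 200.1843]
242 [-0.02   -2.3938 82.1136] [-91.851   28.8827 200.2537] [ 91.0891  28.6827 199.8581]
248 [ 0.0103 -2.1407 68.2043] [-58.1136  -1.9368  68.4028] [57.8399 -2.2531 67.5049]
254 [ 0.0366 -1.8006 56.0894] [-55.3623  -1.3717  56.7936] [55.4525 -1.3384 57.1159]
260 [ 0.0623 -1.7846 44.182 ] [-52.3928  -1.4317  44.4092] [52.5271 -1.4079 44.6808]
266 [ 0.0812 -1.1221 35.3652] [-49.7771  -1.4252  33.4457] [49.8166 -1.5846 33.1549]
272 [ 0.1026 -1.143  25.4002] [-47.9714  -0.6713  25.6159] [47.9405 -0.9799 24.9196]
278 [ 0.1441 -4.8455  6.3731] [-38.5338 -10.8783 -10.9227] [ 39.03   -10.6792 -10.249 ]
284 [ 0.1604 -4.7948 -1.3019] [-36.7672 -11.0184 -18.364 ] [ 37.0359 -11.1973 -18.6893]
```

View pics/w12.png

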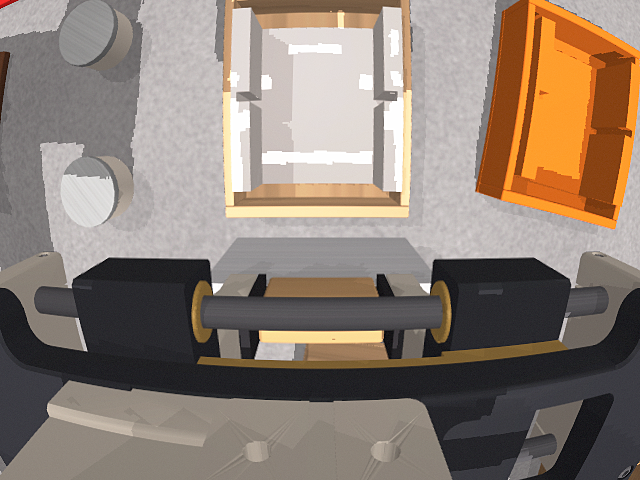

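```bash
python3 - <<'E'
import cv2
a=cv2.imread('pics/w12.png');cv2.imwrite('pics/w12c.png',cv2.resize(a[60:140,215:420],None,fx=3.8,fy=3.8,interpolation=cv2.INTER_CUBIC))
E
```

```text
(no output)
```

View pics/w12c.png

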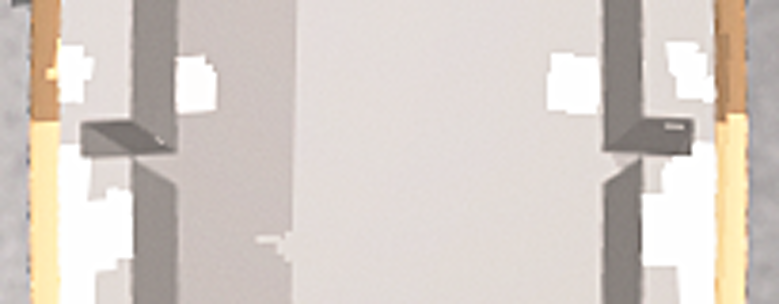

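```bash
cat >> h.py <<'E'
def ray(m,u,v,z):
    du=u-m['cx'];dv=v-m['cy'];r=np.hypot(du,dv)+1e-9;th=r/m['f']
    d=np.array([np.sin(th)*du/r,np.sin(th)*dv/r,np.cos(th)])@m['R'];o=-m['R'].T@m['t']
    return o+d*(z-o[2])/d[2]
E
python3 - <<'E'
from h import *
np.set_printoptions(precision=4,suppress=True)
m=load('w12')
for n,u,v in [('L out far',236.6,92.1),('L out near',236.6,101.6),('L in near',250,101.6),('R out far',396.6,91),('R out near',396.6,100.3),('R in near',383.8,101.5)]: print(n,ray(m,u,v,.07))
E
```

```text
L out far [ 0.5379 -0.1706  0.07  ]
L out near [ 0.5303 -0.1708  0.07  ]
L in near [ 0.53   -0.1815  0.07  ]
R out far [ 0.5417 -0.2945  0.07  ]
R out near [ 0.5343 -0.2947  0.07  ]
R in near [ 0.5326 -0.2846  0.07  ]
```

apply_moves([
  [0, -12, 0, 0],
  [-1, -20, 3, 0],
  [-1, -22, 5, 0],
  [-1, -20, 5, 0],
  [0, -12, 4, -0.002],
])

```text
t: 15.85
eef_pos: [0.5177, -0.2331, 0.1824]
ee_rot: [3.14, 0.0, -1.542]
force: [0.0, -0.1, -2.3]
width: 0.0497
```

apply_moves([
  [0, 0, 0, 0],
  [0, 0, 0, 0],
  [0, 0, 0, 0],
])

```text
t: 16.15
eef_pos: [0.5156, -0.2334, 0.1839]
ee_rot: [3.141, 0.0, -1.543]
force: [-0.2, -1.0, -2.2]
width: 0.0496
```

```bash
python3 - <<'E'
from tilt import *
np.set_printoptions(precision=4,suppress=True)
s=arm.get_state();print(s['t'],s['eef_pos'],s['ee_rot'],s['width'],s['force'],s['moment'])
grab('wrist','w13')
m=load('w13');T=tool(fworld(m),s)
q=T[230:285,215:425].reshape(-1,3);q=q[(abs(q[:,1])<8)&(q[:,2]>15)&(q[:,2]<96)&(abs(q[:,0])<62)]
A=np.c_[q[:,0],q[:,2],np.ones(len(q))];r=np.linalg.lstsq(A,q[:,1],rcond=None)[0];res=q[:,1]-A@r;k=abs(res)<1.5
r=np.linalg.lstsq(A[k],q[k,1],rcond=None)[0];print(len(q),k.sum(),'ty=a*tx+b*tz+c',r,'z range',np.percentile(q[:,2],[1,99]), 'x',np.percentile(q[:,0],[1,99]))
a=cv2.imread('pics/w13.png');cv2.imwrite('pics/w13c.png',cv2.resize(a[160:290,190:450],None,fx=3,fy=3,interpolation=cv2.INTER_CUBIC))
E
```

```text
16.15 [ 0.5156 -0.2334  0.1839] [ 3.1413  0.0001 -1.5427] 0.049640856831659995 [-0.2424 -1.0088 -2.153 ] [ 0.0002 -0.0057 -0.0462]
7733 7733 ty=a*tx+b*tz+c [-0.0006 -0.0257 -0.1976] z range [18.2161 93.8699] x [-57.7674  58.4234]
```

View pics/w13.png

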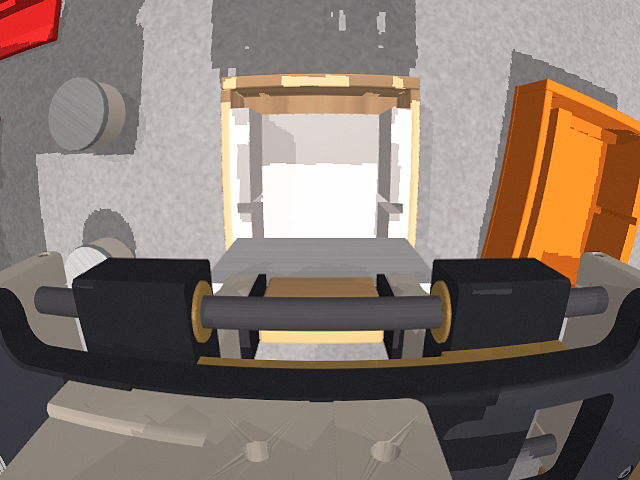

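View pics/w13c.png

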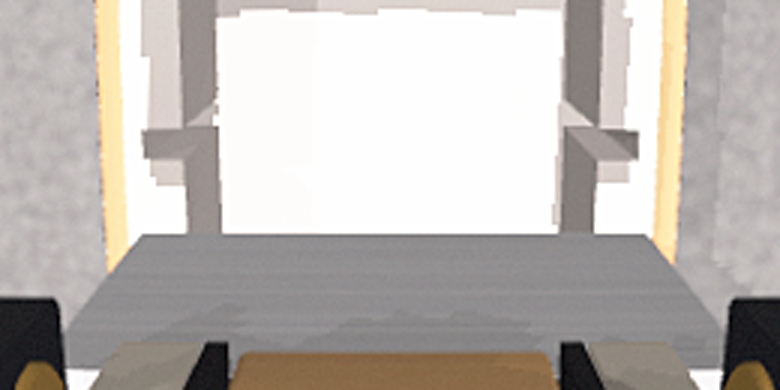

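```bash
python3 - <<'E'
from tilt import *
np.set_printoptions(precision=4,suppress=True)
m=load('w13');s={'eef_pos':np.array([0.5156,-0.2334,0.1839]),'ee_rot':[0,0,-1.5427]}
P=lambda u,v,z:tool(ray(m,u,v,z),s)
for n,u,v in [('L far',238,203.3),('L near',238,213.3),('R far',402.7,203.3),('R near',402.7,213.3)]: print(n,P(u,v,.07),ray(m,u,v,.07))
for z in (.089,.0905,.092): print('edge',P(237.7,237.8,z),P(405,237.8,z))
E
```

```text
L far [-61.6693 -24.0572 113.9   ] [ 0.5379 -0.1711  0.07  ]
L near [-61.9996 -16.4114 113.9   ] [ 0.5303 -0.171   0.07  ]
R far [ 62.0553 -24.0962 113.9   ] [ 0.5414 -0.2948  0.07  ]
R near [ 62.3891 -16.4515 113.9   ] [ 0.5338 -0.2953  0.07  ]
edge [-58.7502  -2.1049  94.9   ] [60.6511 -2.1461 94.9   ]
edge [-58.3994  -2.4819  93.4   ] [60.2937 -2.5228 93.4   ]
edge [-58.0485  -2.8588  91.9   ] [59.9363 -2.8995 91.9   ]
```

The slots face each other at tool y −20.2 mm and the panel's lower edge centre is at about 0, parallel to them. I'll move 20 mm and look again before lowering.

apply_moves([
  [-0.4, -5, 0, 0],
  [-0.4, -8, 0, 0],
  [0, -5, 0, 0],
  [0, -2, 0, 0],
  [0, 0, 0, 0],
])

```text
t: 16.7
eef_pos: [0.5365, -0.2319, 0.1836]
ee_rot: [3.141, 0.0, -1.542]
force: [0.1, -0.5, -2.5]
width: 0.0497
```

apply_moves([
  [0, 0, 5, 0],
  [0, 0, 5, 0],
  [0, 0, 0, 0],
  [0, 0, 0, 0],
])

```text
t: 17.1
eef_pos: [0.5359, -0.232, 0.1736]
ee_rot: [3.141, 0.0, -1.543]
force: [0.7, -0.2, -1.2]
width: 0.0499
```

```bash
python3 - <<'E'
from tilt import *
np.set_printoptions(precision=4,suppress=True)
s=arm.get_state();print(s['t'],s['eef_pos'],s['ee_rot'],s['width'],s['force'],s['moment'])
grab('wrist','w14');grab('scene','s14');grab('top','t14')
a=cv2.imread('pics/w14.png');cv2.imwrite('pics/w14c.png',cv2.resize(a[160:290,190:450],None,fx=3,fy=3,interpolation=cv2.INTER_CUBIC))
a=cv2.imread('pics/s14.png');cv2.imwrite('pics/s14c.png',cv2.resize(a[150:260,180:320],None,fx=5,fy=5,interpolation=cv2.INTER_CUBIC))
E
```

```text
17.1 [ 0.5359 -0.232   0.1736] [ 3.1409  0.     -1.5426] 0.049860895171777504 [ 0.692  -0.1769 -1.2275] [-0.0397 -0.0636  0.022 ]
```

View pics/w14c.png

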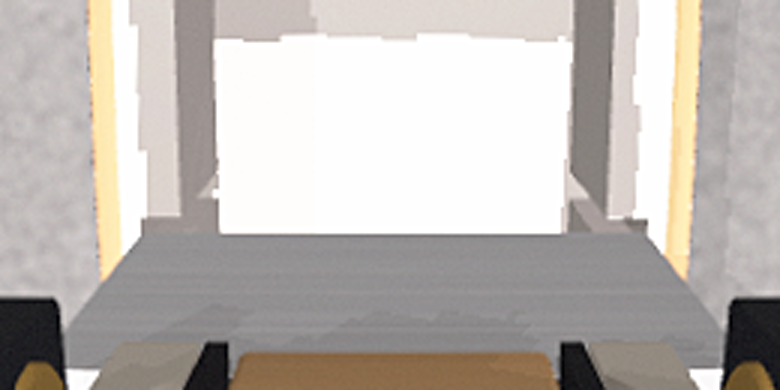

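View pics/s14c.png

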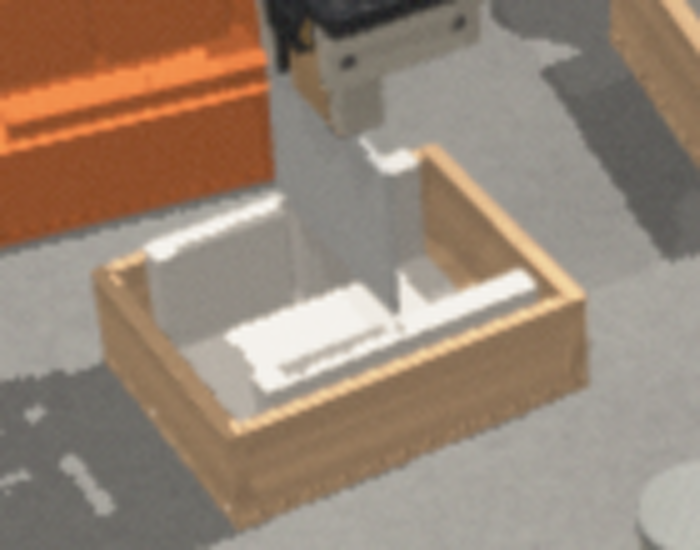

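```bash
python3 - <<'E'
from tilt import *
np.set_printoptions(precision=4,suppress=True)
m=load('w14');s={'eef_pos':np.array([0.5359,-0.2320,0.1736]),'ee_rot':[0,0,-1.5426]}
P=lambda u,v,z:tool(ray(m,u,v,z),s)
for n,u,v in [('L far',237.7,232.3),('R far',405.7,232.3)]: print(n,P(u,v,.07),ray(m,u,v,.07))
for z in (.079,.0805,.082): print('edge',P(237.7,237.8,z),P(405,237.8,z))
g=m['p'][:,:,0].astype(int)
for c in (240,243,400,403): print(c,g[226:244,c])
E
```

```text
L far [-60.5584  -4.0501 103.6   ] [ 0.5382 -0.1714  0.07  ]
R far [ 63.039   -4.1021 103.6   ] [ 0.5418 -0.2949  0.07  ]
edge [-58.6795  -2.144   94.6   ] [60.5941 -2.1897 94.6   ]
edge [-58.3287  -2.5214  93.1   ] [60.2366 -2.5668 93.1   ]
edge [-57.9779  -2.8988  91.6   ] [59.8791 -2.944  91.6   ]
240 [219 219 218 219 220 226 175 157 154 153 154 152 150 149 152 146 151 148]
243 [221 220 221 220 222 228 177 154 154 159 159 154 147 149 150 149 149 146]
400 [218 218 217 217 220 226 179 128 115 128 147 152 146 146 144 145 145 145]
403 [255 255 255 255 255 255 246 144 124 134 131 143 144 145 142 143 147 142]
```

The far slot edges are at −4.05 mm against a lower-edge face at −2.5 mm. That centres the panel within ~0.1 mm in x and ~0.3 mm in y. I'll lower slowly and watch the force.

apply_moves([
  [0, 0, 3, 0],
  [0, 0, 4, 0],
  [0, 0, 4, 0],
  [0, 0, 4, 0],
  [0, 0, 3, 0],
], squeeze=12)

```text
t: 17.75
eef_pos: [0.536, -0.2319, 0.1553]
ee_rot: [3.141, 0.0, -1.543]
force: [-0.6, -0.0, -2.7]
width: 0.0498
```

```bash
python3 - <<'E'
from tilt import *
np.set_printoptions(precision=4,suppress=True)
s=arm.get_state();print(s['t'],s['eef_pos'],s['ee_rot'],s['width'],s['force'],s['moment'])
grab('wrist','w15');grab('scene','s15')
a=cv2.imread('pics/w15.png');cv2.imwrite('pics/w15c.png',cv2.resize(a[160:290,190:450],None,fx=3,fy=3,interpolation=cv2.INTER_CUBIC))
a=cv2.imread('pics/s15.png');cv2.imwrite('pics/s15c.png',cv2.resize(a[150:260,180:320],None,fx=5,fy=5,interpolation=cv2.INTER_CUBIC))
E
```

```text
17.75 [ 0.536  -0.2319  0.1553] [ 3.141   0.0001 -1.5426] 0.04984133712814187 [-0.5874 -0.0196 -2.6731] [-0.06   -0.015   0.0074]
```

View pics/w15c.png

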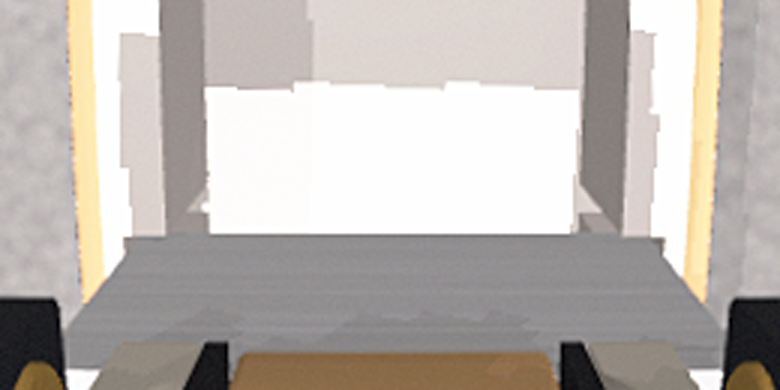

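View pics/s15c.png

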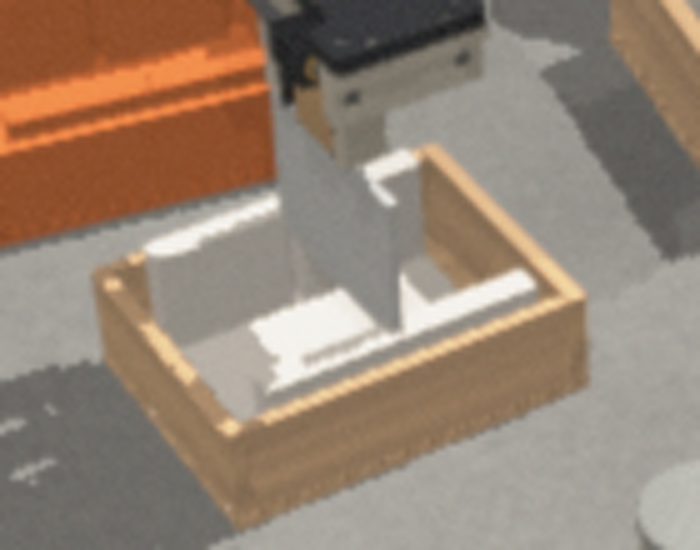

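The lower edge is inside both slots at z≈0.062 with no contact force. I'll keep lowering.

apply_moves([
  [0, 0, 5, 0],
  [0, 0, 6, 0],
  [0, 0, 6, 0],
  [0, 0, 6, 0],
  [0, 0, 4, 0],
])

```text
t: 18.35
eef_pos: [0.5358, -0.2319, 0.128]
ee_rot: [3.141, 0.0, -1.543]
force: [-0.1, -0.3, -1.8]
width: 0.0498
```

apply_moves([
  [0, 0, 3, 0],
  [0, 0, 4, 0],
  [0, 0, 4, 0],
  [0, 0, 4, 0],
  [0, 0, 2, 0],
])

```text
t: 18.85
eef_pos: [0.536, -0.2319, 0.1114]
ee_rot: [3.141, 0.0, -1.543]
force: [-0.8, -1.2, -1.8]
width: 0.0497
```

```bash
python3 - <<'E'
from tilt import *
np.set_printoptions(precision=4,suppress=True)
s=arm.get_state();print(s['t'],s['eef_pos'],s['ee_rot'],s['width'],s['force'],s['moment'])
E
```

```text
18.85 [ 0.536  -0.2319  0.1114] [ 3.1412  0.0001 -1.5426] 0.049706633917893726 [-0.8486 -1.1761 -1.8402] [-0.0076 -0.0111  0.0292]
```

apply_moves([
  [0, 0, 1.5, 0],
  [0, 0, 1.5, 0],
  [0, 0, 1.5, 0],
  [0, 0, 1, 0],
  [0, 0, 0, 0],
])

```text
t: 19.35
eef_pos: [0.5361, -0.232, 0.1063]
ee_rot: [3.141, -0.0, -1.543]
force: [0.1, 0.3, -1.5]
width: 0.0499
```

apply_moves([
  [0, 0, 1, 0],
  [0, 0, 1, 0],
  [0, 0, 0, 0],
])

```text
t: 19.65
eef_pos: [0.5363, -0.232, 0.1047]
ee_rot: [-3.141, -0.0, -1.542]
force: [-0.2, 1.4, 1.3]
width: 0.0499
```

apply_moves([
  [0, 0, 1, 0],
  [0, 0, 0, 0],
])

```text
t: 19.85
eef_pos: [0.5371, -0.232, 0.1046]
ee_rot: [-3.14, -0.001, -1.542]
force: [-1.4, 2.4, 7.1]
width: 0.0499
```

Contact came at TCP z 0.1047 and the force is rising to about 7 N, which matches the bottom plate. I'll check that it's really home before letting go.

```bash
python3 - <<'E'
from tilt import *
np.set_printoptions(precision=4,suppress=True)
s=arm.get_state();print(s['t'],s['eef_pos'],s['force'])
grab('wrist','w16');grab('scene','s16')
m=load('w16');W=fworld(m);hsv=cv2.cvtColor(m['p'],cv2.COLOR_RGB2HSV)
for u,v in [(320,285),(320,290),(240,272),(400,272),(320,268),(320,276)]: print(u,v,W[v,u],tool(W[v,u],s))
a=cv2.imread('pics/s16.png');cv2.imwrite('pics/s16c.png',cv2.resize(a[130:260,180:340],None,fx=4.5,fy=4.5,interpolation=cv2.INTER_CUBIC))
E
```

```text
19.85 [ 0.5371 -0.232   0.1046] [-1.4033  2.3799  7.0826]
320 285 [ 0.5418 -0.2321  0.107 ] [ 0.1648 -4.721  -2.4423]
320 290 [ 0.5413 -0.2321  0.1119] [ 0.1692 -4.2736 -7.3333]
240 272 [ 0.5364 -0.1895  0.0783] [-42.559   -0.5886  26.279 ]
400 272 [ 0.5386 -0.275   0.0775] [43.0114 -0.3081 27.1331]
320 268 [nan nan nan] [nan nan nan]
320 276 [ 0.5377 -0.2322  0.0837] [ 0.1423 -0.5935 20.8969]
```

View pics/w16.png

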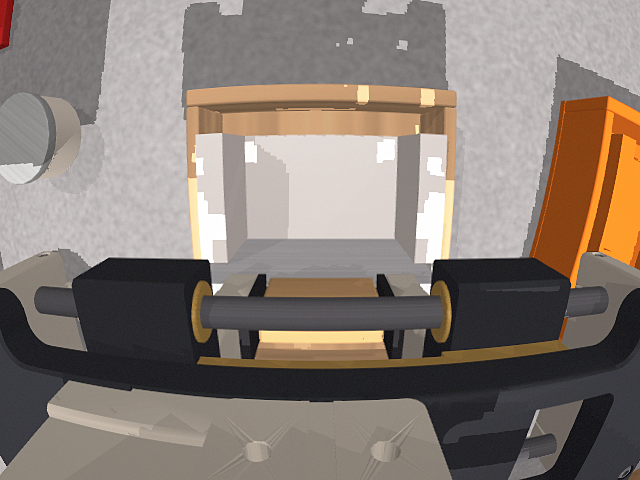

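View pics/s16c.png

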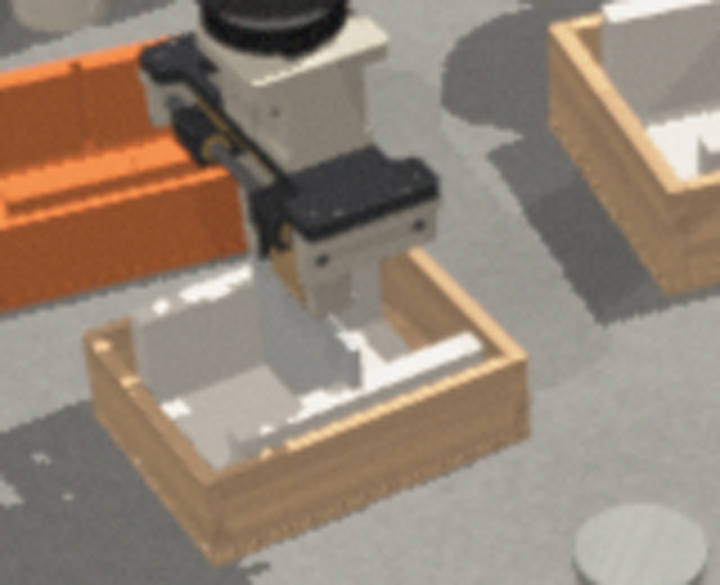

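```bash
python3 - <<'E'
from tilt import *
np.set_printoptions(precision=4,suppress=True)
m=load('w16');W=fworld(m)
for v in range(228,262,3): print(v,np.nanmedian(W[v,290:350],0),np.nanmedian(W[v,255:270],0),np.nanmedian(W[v,370:385],0))
E
```

```text
228 [ 0.5464 -0.2315  0.0099] [ 0.5453 -0.191   0.0096] [ 0.5477 -0.2717  0.0101]
231 [ 0.5443 -0.2315  0.0101] [ 0.5432 -0.1912  0.0104] [ 0.5456 -0.2718  0.01  ]
234 [ 0.5422 -0.2316  0.0099] [ 0.541  -0.191   0.0096] [ 0.5433 -0.272   0.0097]
237 [ 0.54   -0.2317  0.0099] [ 0.5388 -0.1911  0.0097] [ 0.5412 -0.2722  0.0101]
240 [ 0.5388 -0.2317  0.0137] [ 0.5376 -0.1916  0.0134] [ 0.5399 -0.2718  0.0134]
243 [ 0.5387 -0.2321  0.0218] [ 0.5376 -0.1929  0.0219] [ 0.5399 -0.2706  0.0218]
246 [ 0.5388 -0.2317  0.0293] [ 0.5377 -0.1936  0.0294] [ 0.5398 -0.2694  0.0294]
249 [ 0.5388 -0.2318  0.0365] [ 0.5376 -0.1951  0.0366] [ 0.5399 -0.2683  0.0368]
252 [ 0.5382 -0.2318  0.0414] [ 0.5372 -0.196   0.042 ] [ 0.5392 -0.2675  0.0416]
255 [ 0.5382 -0.2318  0.048 ] [ 0.5371 -0.1966  0.0479] [ 0.5392 -0.2665  0.0478]
258 [ 0.5382 -0.2321  0.0542] [ 0.5371 -0.1978  0.0541] [ 0.5392 -0.2659  0.0542]
261 [ 0.5383 -0.2318  0.0601] [ 0.5373 -0.1988  0.0604] [ 0.5391 -0.265   0.0601]
```

The plate's lower edge meets the 10 mm floor all along its width, and the plate is plumb. It's home, so I'll relieve the push and release.

apply_moves([
  [0, 0, -1, 0],
  [0, 0, 0, 0],
], squeeze=4)

```text
t: 20.15
eef_pos: [0.5365, -0.2319, 0.1046]
ee_rot: [-3.141, -0.0, -1.543]
force: [-0.3, 0.9, 1.5]
width: 0.05
```

apply_moves([
  [0, 0, 0, 0],
  [0, 0, 0, 0],
  [0, 0, 0, 0],
  [0, 0, 0, 0],
], jaw=68)

```text
t: 20.55
eef_pos: [0.5361, -0.232, 0.1042]
ee_rot: [3.141, 0.0, -1.543]
force: [0.1, -0.1, -0.3]
width: 0.0675
```

apply_moves([
  [0, 0, -5, 0],
  [0, 0, -15, 0],
  [0, 0, -25, 0],
  [0, 0, -30, 0],
  [0, 0, -30, 0],
])

```text
t: 21.05
eef_pos: [0.5359, -0.232, 0.2107]
ee_rot: [3.141, -0.0, -1.543]
force: [1.7, 0.1, 0.3]
width: 0.0678
```

apply_moves([
  [0, 20, -10, 0],
  [0, 30, -5, 0],
  [0, 30, 0, 0],
  [0, 20, 0, 0],
  [0, 0, 0, 0],
])

```text
t: 21.55
eef_pos: [0.4341, -0.2348, 0.2253]
ee_rot: [-3.14, 0.0, -1.543]
force: [0.0, 1.1, 0.4]
width: 0.0678
```

```bash
python3 - <<'E'
from tilt import *
np.set_printoptions(precision=4,suppress=True)
s=arm.get_state();print(s['t'],s['eef_pos'],s['width'],s['force'])
grab('wrist','w17');grab('scene','s17');grab('top','t17')
a=cv2.imread('pics/s17.png');cv2.imwrite('pics/s17c.png',cv2.resize(a[150:260,180:320],None,fx=5,fy=5,interpolation=cv2.INTER_CUBIC))
E
```

```text
21.55 [ 0.4341 -0.2348  0.2253] 0.06784129464425416 [0.043  1.1414 0.4407]
```

View pics/s17c.png

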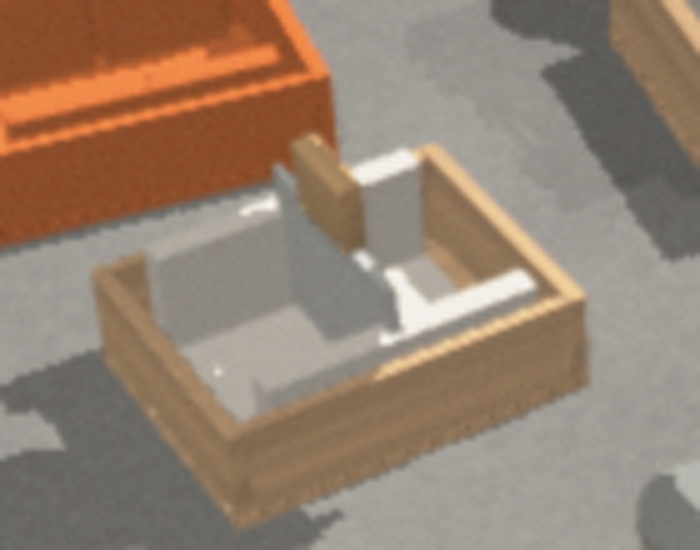

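View pics/w17.png

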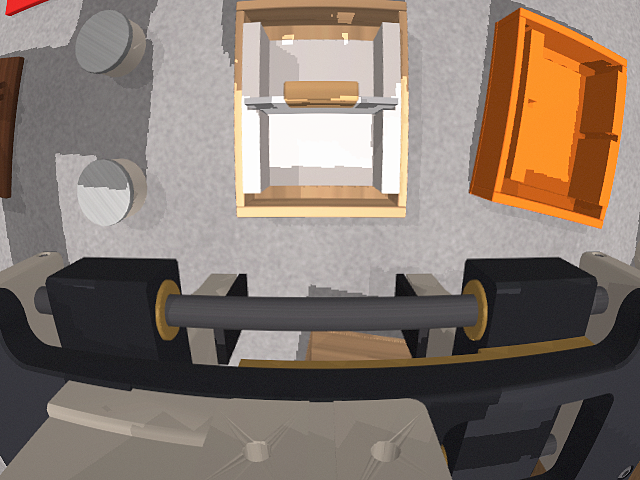

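View pics/s17.png

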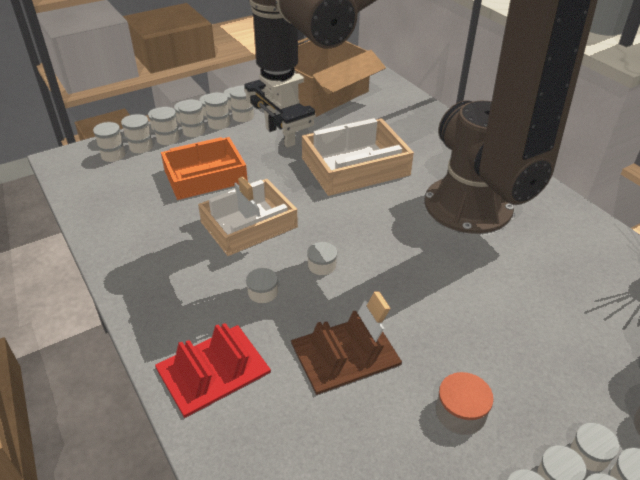

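The divider stands in both slots with its grip up at (320,92) in the wrist view, and the bystanders look unmoved. One numeric check, then I'll hand in.

```bash
python3 - <<'E'
from tilt import *
np.set_printoptions(precision=4,suppress=True)
m=load('w17');W=fworld(m);hsv=cv2.cvtColor(m['p'],cv2.COLOR_RGB2HSV)
q=W[78:110,280:362].reshape(-1,3);q=q[q[:,2]>.1];print('grip z',np.percentile(q[:,2],[5,50,95]),q.mean(0))
q=W[90:115,245:282].reshape(-1,3);q=q[q[:,2]>.075];print('plate top L',np.percentile(q[:,2],[50,90]))
q=W[90:115,362:400].reshape(-1,3);q=q[q[:,2]>.075];print('plate top R',np.percentile(q[:,2],[50,90]))
a,b=load('t0'),load('t17');A,B=world(a),world(b)
for n,(r0,r1,c0,c1,z) in {'short':(236,256,214,246,.1),'tin1':(182,216,303,335,.03),'tin2':(234,272,304,338,.03),'pot':(242,285,132,176,.04)}.items():
    f=lambda W:(lambda q:np.nanmedian(q[q[:,2]>z],0))(W[r0:r1,c0:c1].reshape(-1,3))
    print(n,f(A),f(B))
print(arm.get_state()['t'],arm.job_done())
E
```

```text
grip z [0.1093 0.1345 0.1359] [ 0.5361 -0.2323  0.131 ]
plate top L [0.0943 0.0957]
plate top R [0.0945 0.0958]
short [0.4815 0.2455 0.1252] [0.4829 0.2449 0.1259]
tin1 [ 0.6183 -0.0026  0.0453] [ 0.61   -0.0027  0.0469]
tin2 [ 0.4571 -0.0063  0.0455] [ 0.4319 -0.0023  0.6519]
pot [0.4418 0.4702 0.0623] [0.4417 0.4702 0.0624]
the job is handed in; nothing more can be done
21.7 None
```

```bash
python3 - <<'E'
from h import *
a,b=load('s0'),load('s17');A,B=world(a),world(b)
for n,(r0,r1,c0,c1) in {'tin near (322,258)':(240,276,304,340),'tin far (262,285)':(266,304,243,282)}.items():
    f=lambda W:(lambda q:q[q[:,2]>.038].mean(0).round(4))(W[r0:r1,c0:c1].reshape(-1,3))
    print(n,f(A),f(B))
E
```

```text
tin near (322,258) [ 0.4586 -0.0039  0.0442] [ 0.4581 -0.0038  0.0442]
tin far (262,285) [0.6196 0.001  0.0441] [0.6196 0.0008 0.0442]
```

The divider now stands fully home in the case's two facing slots, grip up. The gripper has let go and moved clear, and I handed the job in at 21.7 s.

**How it went**
- **First grip failed:** gripping the handle across its thickness slipped on the leaning panel and did not move it. I let go and gripped it across its 50 mm width instead.
- **Removal:** I drew the panel out along the rack's lean.
- **Turning upright:** I rested its lower edge lightly (about 2 N) against the case's outer wall to bring it upright.
- **Insertion:** I found the slots with the wrist camera, centred the panel, and lowered it in the gripper. It went in freely and touched the bottom at about 7 N or less. I eased that off and opened the jaws.

**Last checks**
- **Height:** the grip top measured about 0.135 m and the plate top about 0.095 m on both sides, which matches standing on the 10 mm bottom plate. Just before release, the lower edge met the bottom plate along the full visible width.
- **Bystanders:** the short panel, pot and both tins were where they started, to within about 1.5 mm.
- **One disagreement:** the overhead camera gave wrong readings for the two tins at the end, 8 mm off for the far one and no valid reading for the near one. I put this down to the arm blocking its view. I then compared the first and last pictures from the scene camera, and both tins were within 1 mm of where they began.

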